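# Pack the steel lunch carrier

## Task

Pack the lunch carrier: first set the deep open tin squarely down into the pocket between the carrier's four corner posts, and lower the round fruit from the cup gently into the tin without dropping it. Then seat the shallow divided tray squarely on the tin and close the stack with the flat lid, handle up, each piece fully home and level between the posts. Let go of everything, and leave the cup and all the other kitchen things standing where they are.

Things in the scene. Friction and masses are not known exactly. Their poses are not given: they have to be found in the camera images.
- carrier: fixed open lunch carrier of bare aluminium: base plate 86 x 149 mm, 6 mm thick, four L-shaped corner posts (3 mm thick, legs 20 mm) rising to 110 mm above the counter, the top 16 mm flared outward. Sides open between the posts: 103 mm on the long, 40 mm on the short sides. Pocket inside 74 (x) x 137 (y) mm. Origin: centre of its underside; y along the long side. Stands left or right
- pocket (a point): centre of the pocket's floor (top of the carrier's base plate, 6 mm above the counter), same axes as the carrier. The tin stands at height 0 in this frame, the tray's underside at 64 mm, the lid's underside at 84 mm
- tin: deep open-topped rectangular steel tin, 68 (x) x 130 (y) x 64 (z) mm outside, walls and floor 3 mm; stands on the counter. Origin: centre of its underside; z up, y along its length. Half-turn symmetric. Grip it across its 68 mm width at mid-length
- fruit: round firm green-yellow fruit (guava), a ball 56 mm in diameter; origin at its centre. It rests in the mouth of the ceramic cup, its centre about 17 mm above the cup's rim (107 mm above the counter)
- tray: shallow steel tray of the same outline as the tin, 68 (x) x 130 (y) x 20 (z) mm outside, walls and floor 3 mm, with one straight partition 10 mm thick across its middle (running along x at y = 0) as high as the rim; stands on the counter. Origin: centre of its underside; y along its length. Half-turn symmetric. It can be pinched by the partition or across its width
- lid: flat steel lid 68 (x) x 130 (y) x 6 mm with a flat upright handle fin in its centre: 50 mm long (x), 12 mm thick (y), rising from 6 to 36 mm above the underside. Origin: centre of its underside; z is the lid's normal, y along its length. It lies on the sloped stand, leaning 35 deg, so its handle points up and towards the low side of the stand. Half-turn symmetric
- stand: fixed wooden draining stand, 150 (y) x about 105 mm (x), 92 mm high at the back; its board slopes at 35 deg, low side at its -x, with a lip 12 mm high along the low edge that holds the lid. Origin: centre of its underside on the counter; the lid's underside centre rests 60 mm above the origin. It stands on the other side from the carrier
- turntable: white plastic turntable disc against the backsplash, 270 mm across, top 25 mm above the counter, does not turn by itself; origin: centre of its underside. Cup, bowl and container stand on it
- cup: small white ceramic cup on the turntable holding the fruit, 54 mm across the rim, 65 mm tall; origin: centre of its underside; must stay
- bowl: steel bowl 104 mm across, 45 mm tall, on the turntable, with the gasket in it; origin: centre of its underside; must stay
- gasket: grey gasket ring, 52 mm across, lying in the bowl; origin: centre of its underside; must stay
- container: blue plastic container with closed lid, 78 x 84 x 60 mm, on the turntable; origin: centre of its underside; must stay
- whistle: steel pressure-cooker whistle, 34 mm across, 56 mm tall, standing on the counter between tin and tray; origin: centre of its underside; must stay
- churner: wooden churner lying on the counter, 203 mm long along its x, 44 mm thick at its ends; origin: below its middle, on the counter; must stay
- jar: glass jar with steel cap, 62 mm across, 100 mm tall, on the counter; origin: centre of its underside; must stay
Things that resemble listed ones, but are neither listed nor needed, are in the scene too. What is shaped like the fruit but red is not meant. What is shaped like the tin but red is not meant.

How it is judged (in metres and radians):
On the way, in this order (a step that is already met when the one before it is completed fails the run):
1. the empty tin stands fully home in the carrier's pocket and is released (horizontal distance between tin and pocket below 0.006 m and z of tin in the frame of pocket between -0.003 and 0.003 m and angle between the y axis of tin and the y axis of pocket, either way round below 0.09 rad and angle between tin's own z axis and vertical below 0.05 rad and contact force between the fingers and tin below 0.3 N and linear speed of tin below 0.02 m/s), for 0.2 s.
2. the fruit lies in the seated tin, released (all of step 1 and x of fruit in the frame of tin between -0.034 and 0.034 m and y of fruit in the frame of tin between -0.065 and 0.065 m and z of fruit in the frame of tin between 0.02 and 0.036 m and contact force between the fingers and fruit below 0.3 N), for 0.2 s.
3. the tray lies square and level on the tin, released (all of step 2 and horizontal distance between tray and pocket below 0.006 m and z of tray in the frame of pocket between 0.061 and 0.067 m and angle between the y axis of tray and the y axis of pocket, either way round below 0.09 rad and angle between tray's own z axis and vertical below 0.05 rad and contact force between the fingers and tray below 0.3 N and linear speed of tray below 0.02 m/s), for 0.2 s.
At the end, for the whole second after the job is handed in: In the carrier's pocket, from below: tin on the pocket floor, tray on the tin, lid on the tray with its handle up; each centred within 6 mm, within 3 mm of its proper height, turned less than 5 deg from the pocket and level within 3 deg, at rest and released; the fruit lies inside the tin (all of step 3 and horizontal distance between lid and pocket below 0.006 m and z of lid in the frame of pocket between 0.081 and 0.087 m and angle between the y axis of lid and the y axis of pocket, either way round below 0.09 rad and angle between lid's own z axis and vertical below 0.05 rad and contact force between the fingers and lid below 0.3 N and linear speed of lid below 0.02 m/s); the robot touches nothing.
It fails at once if a bystander (cup, bowl, gasket, container, whistle, churner, jar) is shifted more than 30 mm (distance of any of cup, bowl, container, whistle, churner, jar, gasket from where it was at the start of the episode above 0.03 m).
It fails at once if the cup, bowl, container, whistle or jar is tipped more than 20 degrees (angle between any of cup, bowl, container, whistle, jar's own z axis and vertical above 0.35 rad).
It fails at once if the fruit is pressed or struck against the tin with more than 25 N (contact force between fruit and tin above 25 N).
It fails at once if the fruit is dropped into the tin (falls freely by more than about 13 mm) (contact force between the fingers and fruit below 0.1 N and horizontal distance between fruit and tin below 0.1 m and linear speed of fruit above 0.5 m/s).
It fails at once if the fruit falls onto the counter or turntable (height (world z) of fruit below 0.06 m and (x of fruit in the frame of tin above 0.036 m or x of fruit in the frame of tin below -0.036 m or y of fruit in the frame of tin above 0.067 m or y of fruit in the frame of tin below -0.067 m)).
It also fails if it takes over 72 s, if anything falls off the work surface, if the arm or the gripper's body presses on something with over 40 N, if the wrist force passes 120 N, or if a joint passes its speed limit or range.

## Robot

A 6-joint arm with a two-finger parallel gripper is mounted at the origin on the work surface. World frame = base frame: x ahead of the robot, y to its left, z up, the work surface at z = 0. Lengths are in m, angles in degrees, forces in N, time in s.
With the tool pointing down it reaches from about 0.35 to 0.875 m from the base axis. Payload 4.2 kg.
Tool frame: the origin (TCP) lies on the mounting face of the last link; the fingertips stand 182 mm ahead of it and the grasp point (between the pads) lies 164 mm ahead of it (r.tcp_to_grasp is the distance from the TCP to the grasp point, in m); z points along the fingers, y is the line along which they close (so a half turn about z gives the same grasp; the last joint's range is limited). The gripper opens to 87 mm and grips with 3 to 60 N. Pads are 19 mm wide; open, the fingers measure 117 mm over their backs; the gripper's body (75 mm by 190 mm) begins 51 mm behind the grasp point.
Start: joints at [88.213, 22.042, 0.453, 0, -68.411, -14.817], TCP at [0.179, 0.599, 0.405] pointing down, gripper open.
Joint ranges: [-179.83, 179.83], [-69.29, 118.12], [-61.27, 80.66], [-181.25, 117.63], [-171.15, -9.14], [-177.46, 177.46]. Speed limits (degrees/s): [159.86, 159.86, 180, 180, 180, 180].

## Interface

Orientations are given as a 3x3 rotation matrix whose columns are the frame's x, y, z axes.
In Python, from station import sense, eyes, r gives the robot as it stands.
- The arm moves only by the tool jog_arm, never from a script. Its argument "increments" is a list of rows, each a list of 4 numbers: the shift along the tool's x, y, z normalised to -1 to 1, where 1 is 0.02 m, then the turn about the tool's z normalised to -1 to 1, where 1 is 0.08 rad. A call has 1 to 10 rows; each row shifts and turns the commanded pose from where the row before left it, along the tool's axes as they then stand; what a row does not reach is not made up. A row lasts 1/10 s, in which the tool goes at most 50 mm and 8.59 degrees, less where a joint would pass 70% of its speed; a pose out of reach is approached as far as the arm can. A call with a number of a shift or a turn outside -1 to 1 is refused whole. A call with a gripper value outside its range is refused whole. "grip" is the finger opening in mm, from 0 to 87, set as the call begins (left out, the last holds). The fingers move at their own pace and stop on an object; the grip force is fixed at half the most. Time passes only in rows, so rows that do not move let the fingers close. It gives the time, the measured TCP pose, the force, the opening and the grip force at its end, in the units of the state.
- sense(): the state, without advancing time (a new reading comes with each control period).
- eyes.capture(name): name is "scene" or "top"; returns the picture (400x640x3 uint8, blue, green, red); there is no depth.
- eyes.get_calibration(name): a dict with "camera_matrix" (3x3 intrinsics, pixels), "k1" (the pictures are not rectified: a ray, as slopes to the right and down, at radius r is drawn at 1 + k1 r^2 times it, then the intrinsics apply), "R" (3x3) and "t" (3): a world point X has camera coordinates R X + t. Camera axes: x right, y down, z forward; pixel columns grow to the right and rows downward; lengths in m; the calibration is good to about 2 mm. A picture is of the moment at which its call begins. get_calibration takes no time and is no camera call.
- r.finish_job(): hands the job in; it is judged then, once.
Trained networks look in the newest picture that a camera, given by its name, has taken for a name from the list of things; names that differ only in an ending like _2 or _b are one class to them, and where a whole thing is asked for, a point or a joint stands for the part that bears it (a point fixed in the world has none). Each returns a list of dicts, best first, with "conf" (0 to 1); they miss things now and then, are a little off and sometimes report something else, mostly with a low value. They report only what shows in the picture. A call takes as long as a camera call. They do not tell look-alikes from the thing itself.
- eyes.spot_in(camera, name): "centre" ([x, y, z] in m, in world coordinates, good to about 4 mm: the middle of the surface that is visible of it).
- eyes.outline_of(camera, name): "mask" (400x640 bool, what is visible of it).
The state is a dict: "time_s": time; "joints": joint angles; "joint_velocities": joint speeds; "effort": joint torques, N m; "tcp_pos": TCP position; "ee_rot": TCP orientation; "wrist_force": force on the tool from outside, world axes, zero at the start; "moment": the same for the moment, N m; "gripper_width": opening from 0.0 (shut) to 1.0 (fully open); "gripper_force": force on a finger pad.
Only numpy, scipy, OpenCV 4.12 (cv2) and the standard library are available. Lean on these libraries where they do the work, as an engineer would, in place of code of your own. Each camera call takes 0.05 s, during which the arm holds its last target. There are 200 camera calls.

## Working session

There is one attempt and no reset: what is moved stays moved. The work goes in short steps, Python scripts to look and compute and a tool call to move; the robot and the scene stay as the last step left them, time stands still between calls to the robot, and variables do not carry over. Pictures are saved under pics/ and viewed, at most 10 in all, crops included, and the job is handed in when it is done.

Besides the shell and the picture viewer there is one more tool, called after "Emit:" in YAML: its name, and indented under it one key for each argument. jog_arm: Moves the arm, as the interface text tells. Its arguments: {"type":"object","properties":{"increments":{"type":"array"},"grip":{"type":"number"}},"required":["increments"]}

```bash
mkdir -p pics; ls
cat > a.py <<'E'
from station import sense, eyes, r
import cv2, numpy as np
s=sense(); print(s['time_s'],s['tcp_pos'],np.round(s['ee_rot'],3).tolist())
for c in ('scene','top'):
    cv2.imwrite(f'pics/{c}0.png',eyes.capture(c))
    k=eyes.get_calibration(c); print(c,np.round(k['camera_matrix'],1).tolist(),k['k1'],np.round(k['R'],3).tolist(),np.round(k['t'],3))
    for n in ('carrier','tin','fruit','tray','lid','stand','turntable','cup','bowl','container','whistle','churner','jar'):
        print(n,[(np.round(d['centre'],3).tolist(),round(d['conf'],2)) for d in eyes.spot_in(c,n)])
E
python3 a.py
```

```text
pics
0.0 [0.17850344 0.59874612 0.40366536] [[0.958, -0.286, -0.001], [-0.286, -0.958, -0.002], [0.0, 0.002, -1.0]]
scene [[446.4, 0.0, 318.6], [0.0, 446.4, 200.5], [0.0, 0.0, 1.0]] 0.039424652387011504 [[-0.399, 0.917, 0.015], [0.659, 0.299, -0.69], [-0.637, -0.266, -0.724]] [ 0.222 -0.291  1.479]
carrier [([0.465, -0.338, 0.021], 0.84), ([0.46, 0.128, 0.037], 0.31)]
tin [([0.351, 0.306, 0.037], 0.96), ([0.462, 0.126, 0.036], 0.65)]
fruit [([0.614, -0.013, 0.124], 0.96), ([0.579, -0.216, 0.042], 0.68), ([0.685, -0.22, 0.044], 0.68)]
tray [([0.429, -0.11, 0.009], 0.8)]
lid [([0.514, 0.346, 0.078], 0.98), ([0.461, 0.129, 0.036], 0.66), ([0.465, -0.341, 0.019], 0.58)]
stand [([0.545, 0.334, 0.048], 0.63)]
turntable [([0.685, 0.036, 0.025], 0.58), ([0.546, 0.335, 0.047], 0.34)]
cup [([0.624, -0.013, 0.065], 0.7)]
bowl [([0.704, -0.043, 0.052], 0.75)]
container [([0.675, 0.102, 0.082], 0.57)]
whistle [([0.421, -0.005, 0.027], 0.56)]
churner [([0.672, -0.333, 0.03], 0.97), ([0.696, 0.289, 0.076], 0.32)]
jar [([0.692, 0.293, 0.081], 0.78), ([0.674, 0.1, 0.085], 0.6), ([0.709, -0.04, 0.053]
[... 179 characters left out ...]
58 1.056]
carrier [([0.469, -0.337, 0.008], 0.76)]
tin [([0.337, 0.317, 0.001], 0.93), ([0.446, 0.129, 0.0], 0.91)]
fruit [([0.557, -0.221, 0.046], 0.89), ([0.595, -0.016, 0.124], 0.88), ([0.665, -0.232, 0.047], 0.56), ([0.655, 0.098, 0.084], 0.26)]
tray [([0.432, -0.111, 0.008], 0.97), ([0.718, -0.03, 0.041], 0.44)]
lid [([0.504, 0.339, 0.068], 0.75)]
stand [([0.533, 0.302, 0.078], 0.69), ([0.505, 0.338, 0.07], 0.5)]
turntable [([0.638, 0.026, 0.024], 0.81)]
cup []
bowl []
container [([0.653, 0.099, 0.085], 0.8), ([0.432, -0.113, 0.005], 0.31)]
whistle [([0.406, -0.008, 0.049], 0.67)]
churner [([0.656, -0.338, 0.028], 0.58)]
jar [([0.666, 0.282, 0.099], 0.97), ([0.73, -0.034, 0.048], 0.29)]
```

View pics/scene0.png

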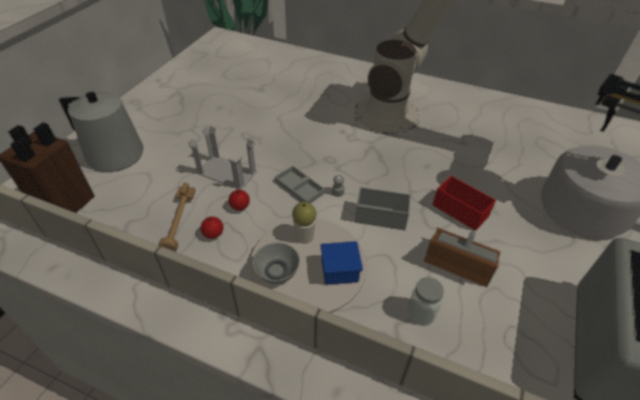

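View pics/top0.png

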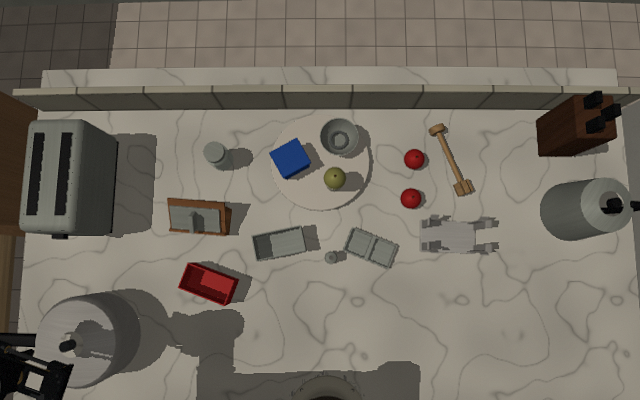

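The scene is seen from behind. The steel tin is at top-view pixel (282,243), the red look-alike at (208,283) and the tray at (371,247). The whistle is at (331,257), the carrier at (458,236), the lid on its stand at (198,217) and the green fruit at (335,178). I'll fit model silhouettes to the masks from both cameras.

```bash
cat > vis.py <<'E'
from station import sense, eyes, r
import cv2, numpy as np
from scipy.optimize import minimize
from scipy.spatial.transform import Rotation as Ro
K={c:eyes.get_calibration(c) for c in ('scene','top')}
def proj(c,X):
    k=K[c]; p=np.asarray(X)@np.array(k['R']).T+k['t']; s=p[:,:2]/p[:,2:]
    s=s*(1+k['k1']*(s**2).sum(1,keepdims=True)); M=np.array(k['camera_matrix'])
    return s*[M[0,0],M[1,1]]+M[:2,2]
def ray(c,uv):   # camera centre, world direction
    k=K[c]; M=np.array(k['camera_matrix']); d=(np.array(uv)-M[:2,2])/[M[0,0],M[1,1]]; s=d.copy()
    for _ in range(8): s=d/(1+k['k1']*(s**2).sum())
    R=np.array(k['R']); return -R.T@k['t'], R.T@np.r_[s,1]
def atz(c,uv,z):
    o,d=ray(c,uv); return o+d*(z-o[2])/d[2]
def box(x0,x1,y0,y1,z0,z1): return np.array([[x,y,z] for x in(x0,x1) for y in(y0,y1) for z in(z0,z1)])
def B(x,y,z0,z1): return box(-x/2,x/2,-y/2,y/2,z0,z1)
posts=[]
for sx in(1,-1):
    for sy in(1,-1):
        for a,b in((np.r_[37,40],np.r_[51.5,71.5]),(np.r_[20,40],np.r_[68.5,71.5])):
            posts.append(box(*sorted(sx*a*1e-3),*sorted(sy*b*1e-3),.0,.096))
            f=posts[-1].copy(); f=f[f[:,2]>.05]; g=f.copy(); g[:,2]=.11
            g[:,0 if a[0]==37 else 1]+= (sx if a[0]==37 else sy)*.006
            posts.append(np.vstack([f,g]))
P={'tin':[B(.068,.13,0,.064)],'tray':[B(.068,.13,0,.02)],'carrier':[B(.086,.149,0,.006)]+posts,
   'lid':[B(.068,.13,0,.006),B(.05,.012,.006,.036)]}
def sil(c,parts,R,t,S=4):
    m=np.zeros((400*S,640*S),np.uint8)
    for p in parts:
        h=cv2.convexHull(proj(c,p@R.T+t).astype(np.float32))
        cv2.fillConvexPoly(m,np.round(((h+.5)*S-.5)*16).astype(np.int32),1,shift=4)
    return cv2.resize(m.astype(np.float32),(640,400),interpolation=cv2.INTER_AREA)
def mask(c,n,near):
    u=proj(c,[near])[0]; best=None
    for d in eyes.outline_of(c,n):
        m=d['mask']; ys,xs=np.nonzero(m)
        e=np.hypot(xs.mean()-u[0],ys.mean()-u[1])
        if best is None or e<best[0]: best=(e,m,d['conf'])
    return best
def fit(n,masks,x0,z=0,tilt=0,parts=None):
    parts=parts or P[n]
    def pose(p): return Ro.from_euler('z',p[2]).as_matrix()@Ro.from_euler('y',-tilt).as_matrix(), np.r_[p[0],p[1],z]
    def cost(p):
        R,t=pose(p); return sum(1-np.minimum(s:=sil(c,parts,R,t),m).sum()/np.maximum(s,m).sum() for c,m in masks.items())
    best=None
    for a in ([x0[2]] if len(x0)>2 else np.arange(0,np.pi,np.pi/8)):
        q=minimize(cost,[x0[0],x0[1],a],method='Nelder-Mead',options=dict(initial_simplex=np.array([x0[0],x0[1],a])+np.array([[0,0,0],[.015,0,0],[0,.015,0],[0,0,.2]]),maxiter=70))
        if best is None or q.fun<best.fun: best=q
    return best.x,best.fun
E
cat > b.py <<'E'
from vis import *
import pickle
near={'tin':(.45,.128,.032),'tray':(.432,-.111,.01),'carrier':(.467,-.337,.05),'lid':(.51,.34,.07),'whistle':(.41,-.007,.03),'fruit':(.6,-.017,.107)}
for c in K: eyes.capture(c)
M={}
for n in near:
    for c in K:
        b=mask(c,n,near[n])
        if b: M[n,c]=b[1]; print(n,c,round(b[0],1),b[1].sum(),round(b[2],2))
pickle.dump(M,open('m.pkl','wb'))
for n in ('tin','tray','carrier'):
    for cs in (('top',),('scene',),('top','scene')):
        print(n,cs,*[np.round(v,4) for v in fit(n,{c:M[n,c].astype(np.float32) for c in cs if (n,c) in M},near[n][:2])])
E
time python3 b.py
```

```text
tin scene 1.5 1916 0.68
tin top 2.1 1348 0.57
tray scene 0.8 1040 0.64
tray top 1.3 1204 0.97
carrier scene 7.1 1819 0.59
carrier top 4.2 2106 0.76
lid scene 3.2 684 0.65
lid top 2.3 1037 0.8
whistle scene 2.2 210 0.69
whistle top 1.5 101 0.55
fruit scene 2.2 435 0.88
fruit top 1.7 360 0.74
tin ('top',) [0.4446 0.1249 0.1853] 0.0604
tin ('scene',) [0.4453 0.1266 0.2237] 0.0323
tin ('top', 'scene') [0.4447 0.1258 0.206 ] 0.1085
tray ('top',) [ 0.4337 -0.1137  2.7806] 0.0773
tray ('scene',) [ 0.4344 -0.1126  2.7679] 0.0657
tray ('top', 'scene') [ 0.434  -0.1132 -0.366 ] 0.1513
carrier ('top',) [ 0.4645 -0.3258 -0.0281] 0.0578
carrier ('scene',) [ 0.4672 -0.3221 -0.0466] 0.1033
carrier ('top', 'scene') [ 0.4646 -0.3242  3.1031] 0.1801
real	0m38.449s
user	1m6.448s
sys	0m27.818s
```

```bash
cat > c.py <<'E'
from vis import *
import pickle
M=pickle.load(open('m.pkl','rb')); t=np.radians(35)
for cs in (('top',),('scene',),('top','scene')):
    best=fit('lid',{c:M['lid',c].astype(np.float32) for c in cs},(.525,.34,0.),.06,t); print('lid',cs,*[np.round(v,4) for v in best])
# fruit: ball centroid ray
o=[]
for c in K:
    ys,xs=np.nonzero(M['fruit',c]); (u,rr)=cv2.minEnclosingCircle(np.c_[xs,ys].astype(np.float32)); print('fruit',c,np.round(atz(c,u,.107),4),np.round(atz(c,(xs.mean(),ys.mean()),.107),4),rr)
    ys,xs=np.nonzero(M['whistle',c]); print('whistle',np.round(atz(c,(xs.mean(),ys.mean()),.028),3))
poses={'tin':((.4447,.1258,.206),0,0),'tray':((.434,-.1132,-.366),0,0),'carrier':((.4646,-.3245,-.035),0,0),'lid':(best[0],.06,t)}
Rs=[]
for c in K:
    im=cv2.imread(f'pics/{c}0.png'); row=[]
    for n in ('carrier','lid','tin','tray'):
        p,z,tl=poses[n]; R=Ro.from_euler('z',p[2]).as_matrix()@Ro.from_euler('y',-tl).as_matrix(); T=np.r_[p[0],p[1],z]
        u=proj(c,[T+[0,0,.04]])[0].astype(int); x0,y0=u-45
        S=4 if False else 4
        crop=cv2.convertScaleAbs(cv2.resize(im[y0:y0+90,x0:x0+90],None,fx=4.4,fy=4.4,interpolation=cv2.INTER_CUBIC),alpha=1.5)
        for q in P[n]:
            h=cv2.convexHull(((proj(c,q@R.T+T)-[x0,y0]+.5)*4.4-.5).astype(np.float32)).astype(int)
            cv2.polylines(crop,[h],True,(0,255,0),1)
        row.append(crop)
    Rs.append(row)
cv2.imwrite('pics/ov1.png',np.vstack([np.hstack(r_[:2]) for r_ in Rs])[:,:,:][:600*2] if False else cv2.resize(np.vstack([np.hstack(r_[:2]) for r_ in Rs]),(600,600)))
cv2.imwrite('pics/ov2.png',cv2.resize(np.vstack([np.hstack(r_[2:]) for r_ in Rs]),(600,600)))
E
python3 c.py
```

```text
lid ('top',) [ 0.5064  0.3441 -0.1275] 0.144
lid ('scene',) [ 0.5086  0.3448 -0.0748] 0.0921
lid ('top', 'scene') [ 0.5087  0.3447 -0.0772] 0.2455
fruit scene [ 0.6068 -0.0169  0.107 ] [ 0.6064 -0.0171  0.107 ] 11.911206245422363
whistle [ 0.416 -0.005  0.028]
fruit top [ 0.6047 -0.0184  0.107 ] [ 0.604  -0.0188  0.107 ] 10.826458930969238
whistle [ 0.407 -0.01   0.028]
```

View pics/ov1.png

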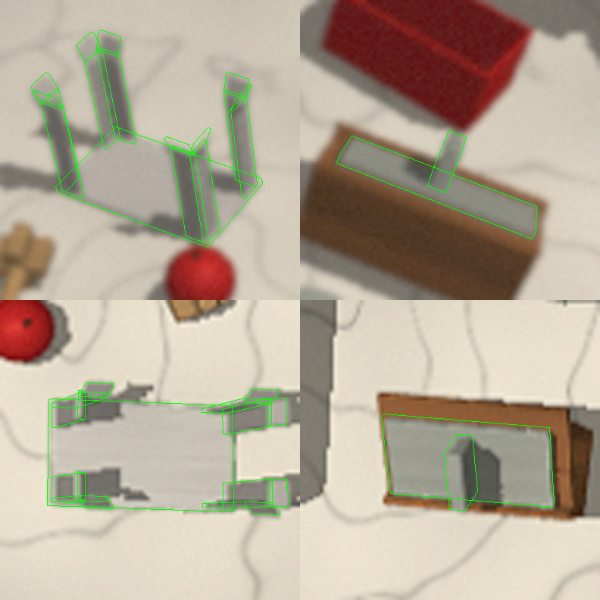

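Overlays fit to about 1 px: carrier top-view base spans columns 48–234 in the crop, and the lid outline and fin match. I'll refine on image gradients.

```bash
cat > edge.py <<'E'
from vis import *
from scipy.ndimage import map_coordinates, gaussian_filter
def rect(x,y,z):
    c=[(-x/2,-y/2,z),(x/2,-y/2,z),(x/2,y/2,z),(-x/2,y/2,z)]; return [(c[i],c[(i+1)%4]) for i in range(4)]
E_={'tin':rect(.068,.13,.064)+rect(.062,.124,.064),'tray':rect(.068,.13,.02)+[((-.031,s*.005,.02),(.031,s*.005,.02)) for s in(1,-1)],
 'lid':rect(.068,.13,.006)+rect(.05,.012,.036),
 'carrier':rect(.086,.149,.006)+[((sx*.04,sy*y,.01),(sx*.04,sy*y,.094)) for sx in(1,-1) for sy in(1,-1) for y in(.0515,.0715)]+[((sx*.02,sy*.0715,.01),(sx*.02,sy*.0715,.094)) for sx in(1,-1) for sy in(1,-1)]}
def grads(ims):
    G={}
    for c,im in ims.items():
        g=gaussian_filter(cv2.cvtColor(im,cv2.COLOR_BGR2GRAY).astype(float),.7)
        G[c]=(cv2.Sobel(g,-1,1,0),cv2.Sobel(g,-1,0,1))
    return G
def efit(n,G,x0,z=0,tilt=0,cs=('top','scene'),span=.008):
    L=[np.linspace(a,b,25) for a,b in E_[n]]
    def cost(p):
        R=Ro.from_euler('z',p[2]).as_matrix()@Ro.from_euler('y',-tilt).as_matrix(); s=0
        for c in cs:
            for l in L:
                u=proj(c,l@R.T+[p[0],p[1],z]); d=u[-1]-u[0]; d/=np.linalg.norm(d)+1e-9
                g=[map_coordinates(q,[u[:,1],u[:,0]],order=1,mode='nearest') for q in G[c]]
                s+=np.sqrt(np.abs(g[0]*-d[1]+g[1]*d[0])).mean()
        return -s
    best=None
    for dx in(-span/2,0,span/2):
        for dy in(-span/2,0,span/2):
            a=np.array([x0[0]+dx,x0[1]+dy,x0[2]])
            q=minimize(cost,a,method='Nelder-Mead',options=dict(initial_simplex=a+np.array([[0,0,0],[.003,0,0],[0,.003,0],[0,0,.04]])))
            if best is None or q.fun<best.fun: best=q
    return np.round(best.x,4),round(best.fun,1)
E
cat > d.py <<'E'
from edge import *
G=grads({c:cv2.imread(f'pics/{c}0.png') for c in K})
X={'tin':((.4447,.1258,.206),0,0),'tray':((.434,-.1132,-.366),0,0),'carrier':((.4646,-.3245,-.035),0,0),'lid':((.5087,.3447,-.0772),.06,np.radians(35))}
for n in X:
    for cs in (('top',),('scene',),('top','scene')): print(n,cs,*efit(n,G,*X[n],cs=cs))
s=sense(); print(s['joints'],r.tcp_to_grasp,s['gripper_width'],s['wrist_force'],s['gripper_force'])
E
python3 d.py
```

```text
tin ('top',) [0.4427 0.1246 0.2148] -96.6
tin ('scene',) [0.4485 0.1277 0.1979] -80.6
tin ('top', 'scene') [0.4444 0.1257 0.2191] -169.6
tray ('top',) [ 0.4326 -0.122  -0.387 ] -62.3
tray ('scene',) [ 0.4366 -0.1109 -0.3613] -47.8
tray ('top', 'scene') [ 0.4358 -0.1142 -0.386 ] -101.6
carrier ('top',) [ 0.4633 -0.323  -0.0232] -150.8
carrier ('scene',) [ 0.4699 -0.322  -0.0463] -131.3
carrier ('top', 'scene') [ 0.4639 -0.3271 -0.0288] -278.5
lid ('top',) [ 0.5081  0.3452 -0.0702] -77.1
lid ('scene',) [ 0.5019  0.3471 -0.0197] -63.8
lid ('top', 'scene') [ 0.5061  0.3459 -0.0087] -132.1
[ 8.82129240e+01  2.20416549e+01  4.53120983e-01  3.62986880e-04
 -6.84118028e+01 -1.48143770e+01] 0.1635 1.0006076275644757 [ 0.97831782 -0.20548647 -0.4262451 ] 0.0
```

View pics/ov2.png

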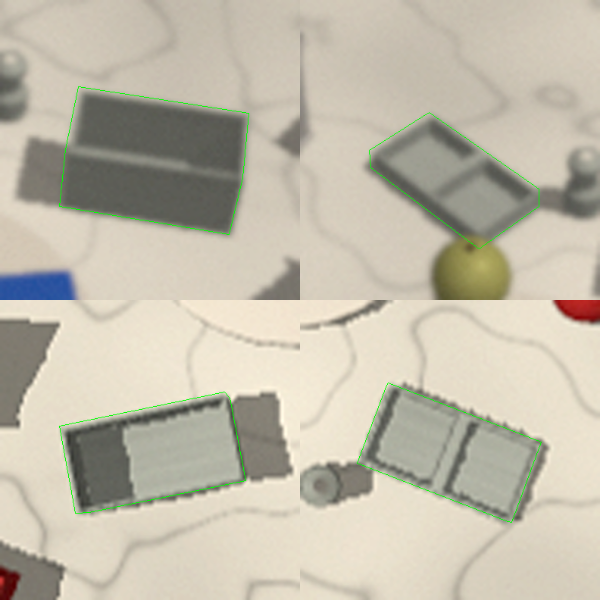

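```bash
cat > plan.py <<'E'
import sys; from station import sense, r; import numpy as np
def st():
    s=sense(); R=np.array(s['ee_rot']); g=np.array(s['tcp_pos'])+R[:,2]*r.tcp_to_grasp
    psi=np.degrees(np.arctan2(R[1,0],R[0,0])); print('t',round(s['time_s'],2),'grasp',np.round(g,4),'psi',round(psi,2),'q',np.round(s['joints'],1),'F',np.round(s['wrist_force'],1),'w',round(s['gripper_width']*87,1),'gf',round(s['gripper_force'],1),'tilt',np.round(R[:2,2],4)); return g,psi
def go(x,y,z,psi):
    g,p=st(); d=(psi-p+180)%360-180; a=np.radians(psi); D=np.array([x,y,z])-g
    print('target',x,y,z,psi,'turn',round(-np.radians(d)/.08,2),'shift',np.round([D@[np.cos(a),np.sin(a),0]/.02,D@[np.sin(a),-np.cos(a),0]/.02,-D[2]/.02],2))
if __name__=='__main__':
    if len(sys.argv)>1: go(*map(float,sys.argv[1:]))
    else: st()
E
python3 plan.py .4447 .1255 .045 -77.9
```

```text
t 2.1 grasp [0.1786 0.5989 0.2413] psi -16.6 q [ 88.2  22.    0.5   0.  -68.4 -14.8] F [ 1.  -0.2 -0.4] w 87.1 gf 0.0 tilt [ 0. -0.]
target 0.4447 0.1255 0.045 -77.9 turn 13.37 shift [25.93 -8.05  9.81]
```

Emit:
jog_arm:
  increments:
    - [0,0,0,1]
    - [0,0,0,1]
    - [0,0,0,1]
    - [0,0,0,1]
    - [0,0,0,1]
    - [0,0,0,1]
    - [0,0,0,1]
    - [0,0,0,1]
    - [0,0,0,1]
    - [0,0,0,1]
  grip: 87

```text
time_s: 3.1
tcp_pos: [0.1786, 0.5989, 0.4047]
ee_rot: [[0.46, -0.888, 0.0], [-0.888, -0.46, -0.0], [0.0, -0.0, -1.0]]
wrist_force: [0.4, 0.7, 1.1]
gripper_width: 0.999
gripper_force: 0.0
```

Emit:
jog_arm:
  increments:
    - [0,0,0,1]
    - [0,0,0,1]
    - [0,0,0,1]
    - [0,0,0,0.37]
    - [1,-0.31,0,0]
    - [1,-0.31,0,0]
    - [1,-0.31,0,0]
    - [1,-0.31,0,0]
    - [1,-0.31,0,0]
    - [1,-0.31,0,0]

```text
time_s: 4.1
tcp_pos: [0.2405, 0.4885, 0.4049]
ee_rot: [[0.211, -0.978, 0.0], [-0.978, -0.211, 0.0], [-0.0, -0.0, -1.0]]
wrist_force: [0.7, 1.1, -0.1]
gripper_width: 0.998
gripper_force: 0.0
```

Emit:
jog_arm:
  increments:
    - [1,-0.31,0,0]
    - [1,-0.31,0,0]
    - [1,-0.31,0,0]
    - [1,-0.31,0,0]
    - [1,-0.31,0,0]
    - [1,-0.31,0,0]
    - [1,-0.31,0,0]
    - [1,-0.31,0,0]
    - [1,-0.31,0,0]
    - [1,-0.31,0,0]

```text
time_s: 5.1
tcp_pos: [0.3432, 0.3053, 0.4048]
ee_rot: [[0.21, -0.978, 0.0], [-0.978, -0.21, 0.0], [-0.0, -0.0, -1.0]]
wrist_force: [-0.1, 0.2, 0.7]
gripper_width: 0.997
gripper_force: 0.0
```

Emit:
jog_arm:
  increments:
    - [1,-0.31,0.5,0]
    - [1,-0.31,0.5,0]
    - [1,-0.31,0.5,0]
    - [1,-0.31,0.5,0]
    - [1,-0.31,0.5,0]
    - [1,-0.31,0.5,0]
    - [1,-0.31,0.5,0]
    - [1,-0.31,0.5,0]
    - [1,-0.31,0.5,0]
    - [0.93,-0.3,0.5,0]

```text
time_s: 6.1
tcp_pos: [0.4451, 0.124, 0.3045]
ee_rot: [[0.21, -0.978, 0.0], [-0.978, -0.21, 0.0], [-0.0, -0.0, -1.0]]
wrist_force: [-0.6, 0.3, 0.4]
gripper_width: 0.998
gripper_force: 0.0
```

```bash
cat > e.py <<'E'
import plan; plan.go(.4447,.1255,.045,-77.9)
E
python3 e.py
```

```text
t 6.1 grasp [0.4451 0.124  0.141 ] psi -77.9 q [ 35.8  12.4 -29.9   0.  -47.7 -23.7] F [-0.6  0.3  0.4] w 86.9 gf 0.0 tilt [0.0004 0.0002]
target 0.4447 0.1255 0.045 -77.9 turn -0.0 shift [-0.08  0.01  4.8 ]
```

Emit:
jog_arm:
  increments:
    - [-0.08,0,1,0]
    - [0,0,1,0]
    - [0,0,1,0]
    - [0,0,1,0]
    - [0,0,0.8,0]

```text
time_s: 6.6
tcp_pos: [0.4443, 0.1263, 0.2079]
ee_rot: [[0.21, -0.978, -0.0], [-0.978, -0.21, -0.0], [0.0, 0.001, -1.0]]
wrist_force: [-0.3, -0.1, 0.2]
gripper_width: 0.997
gripper_force: 0.0
```

Emit:
jog_arm:
  increments:
    - [0,0,0,0]
    - [0,0,0,0]
    - [0,0,0,0]
    - [0,0,0,0]
    - [0,0,0,0]
    - [0,0,0,0]
  grip: 50

```text
time_s: 7.2
tcp_pos: [0.4446, 0.1272, 0.2096]
ee_rot: [[0.21, -0.978, 0.001], [-0.978, -0.21, 0.0], [-0.0, -0.001, -1.0]]
wrist_force: [-1.4, -2.2, 6.5]
gripper_width: 0.782
gripper_force: 30.0
```

Emit:
jog_arm:
  increments:
    - [0,0,-0.5,0]
    - [0,0,-1,0]
    - [0,0,-1,0]
    - [0,0,-1,0]
    - [0,0,-1,0]
    - [0,0,-1,0]
    - [0,0,-1,0]
    - [0,0,-0.5,0]

```text
time_s: 8.0
tcp_pos: [0.4445, 0.1273, 0.3508]
ee_rot: [[0.21, -0.978, 0.003], [-0.978, -0.21, 0.002], [-0.001, -0.003, -1.0]]
wrist_force: [0.2, 0.4, -1.3]
gripper_width: 0.779
gripper_force: 30.0
```

```bash
python3 plan.py .465 -.325 .19 -91.9
```

```text
t 8.0 grasp [0.445  0.1277 0.1873] psi -77.87 q [ 36.2   9.1 -26.2   0.  -54.5 -24.1] F [ 0.2  0.4 -1.3] w 67.8 gf 30.0 tilt [0.0029 0.0021]
target 0.465 -0.325 0.19 -91.9 turn 3.06 shift [22.59 -1.75 -0.14]
```

Emit:
jog_arm:
  increments:
    - [0,0,0,1]
    - [0,0,0,1]
    - [0,0,0,1]
    - [0,0,0,0.06]
    - [0.5,-0.05,0,0]
    - [1,-0.08,0,0]
    - [1,-0.08,0,0]
    - [1,-0.08,0,0]
    - [1,-0.08,0,0]
    - [1,-0.08,0,0]

```text
time_s: 9.0
tcp_pos: [0.4495, 0.0156, 0.3486]
ee_rot: [[-0.032, -0.999, -0.001], [-0.999, 0.032, -0.0], [0.0, 0.001, -1.0]]
wrist_force: [-0.2, -0.5, -1.1]
gripper_width: 0.778
gripper_force: 30.0
```

Emit:
jog_arm:
  increments:
    - [1,-0.08,0,0]
    - [1,-0.08,0,0]
    - [1,-0.08,0,0]
    - [1,-0.08,0,0]
    - [1,-0.08,0,0]
    - [1,-0.08,0,0]
    - [1,-0.08,0,0]
    - [1,-0.08,0,0]
    - [1,-0.08,0,0]
    - [1,-0.08,0,0]

```text
time_s: 10.0
tcp_pos: [0.4586, -0.1848, 0.3485]
ee_rot: [[-0.032, -0.999, -0.001], [-0.999, 0.032, 0.0], [-0.0, 0.001, -1.0]]
wrist_force: [-0.2, 0.1, -2.1]
gripper_width: 0.781
gripper_force: 30.0
```

Emit:
jog_arm:
  increments:
    - [1,-0.08,0,0]
    - [1,-0.08,0,0]
    - [1,-0.08,0,0]
    - [1,-0.06,0,0]
    - [1,0,0,0]
    - [1,0,0,0]
    - [0.5,0,0,0]
    - [0.6,0,0,0]
    - [0,0,0,0]
    - [0,0,0,0]

```text
time_s: 11.0
tcp_pos: [0.4602, -0.3254, 0.3486]
ee_rot: [[-0.033, -0.999, -0.0], [-0.999, 0.033, 0.0], [-0.0, 0.0, -1.0]]
wrist_force: [0.5, -0.4, -0.8]
gripper_width: 0.777
gripper_force: 30.0
```

```bash
cat > f.py <<'E'
from edge import *; import plan
plan.go(.465,-.325,.19,-91.9)
g,p=plan.st()
ims={c:eyes.capture(c) for c in K}
near=(g[0],g[1],g[2]-.01)
for c in K:
    b=mask(c,'tin',near)
    if b: print(c,b[0],b[1].sum(),b[2])
    cr=(proj(c,[[.465,-.325,.09]])[0]).astype(int); x0,y0=cr-45
    o=cv2.convertScaleAbs(cv2.resize(ims[c][y0:y0+90,x0:x0+90],None,fx=4.4,fy=4.4,interpolation=cv2.INTER_CUBIC),alpha=1.5)
    for n,P0 in (('tin',(*g[:2],g[2]-.045,np.radians(p+90))),('carrier',(.4648,-.3248,0,-.033))):
        R=Ro.from_euler('z',P0[3]).as_matrix()
        for q in P[n]:
            h=cv2.convexHull(((proj(c,q@R.T+P0[:3])-[x0,y0]+.5)*4.4-.5).astype(np.float32)).astype(int); cv2.polylines(o,[h],True,(0,255,0) if n=='tin' else (0,0,255),1)
    cv2.imwrite(f'pics/t_{c}.png',o)
cv2.imwrite('pics/t1.png',np.hstack([cv2.imread(f'pics/t_{c}.png') for c in K]))
E
python3 f.py
```

```text
t 11.0 grasp [ 0.4601 -0.3254  0.1851] psi -91.92 q [-18.8  18.8 -13.   -0.  -58.2  16.9] F [ 0.5 -0.4 -0.8] w 67.6 gf 30.0 tilt [-0.0003  0.0004]
target 0.465 -0.325 0.19 -91.9 turn -0.0 shift [-0.03 -0.24 -0.25]
t 11.0 grasp [ 0.4601 -0.3254  0.1851] psi -91.92 q [-18.8  18.8 -13.   -0.  -58.2  16.9] F [ 0.5 -0.4 -0.8] w 67.6 gf 30.0 tilt [-0.0003  0.0004]
scene 8.698804576604218 1337 0.81
top 6.474210354990953 177 0.72
```

View pics/t1.png

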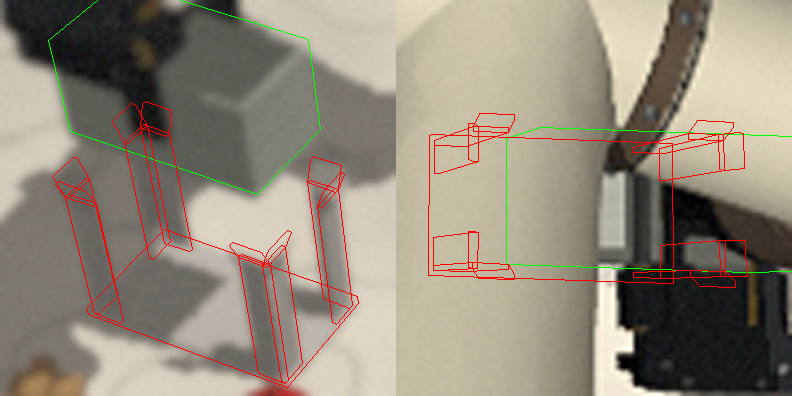

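```bash
cat > g.py <<'E'
from edge import *
out=[]
for c in ('scene','top'):
    im=cv2.imread(f'pics/{c}0.png'); u=proj(c,[[.466,-.324,.045]])[0].astype(int); x0,y0=u-[33,35]; S=6
    o=cv2.convertScaleAbs(cv2.resize(im[y0:y0+75,x0:x0+(66 if c=='scene' else 66)],None,fx=S,fy=S,interpolation=cv2.INTER_LINEAR),alpha=1.5)
    if c=='top':
        x0=u[0]-33
    R=Ro.from_euler('z',-.035).as_matrix()
    for q in [P['carrier'][0]]+posts[0::2]:
        h=cv2.convexHull(((proj(c,q@R.T+[.4655,-.324,0])-[x0,y0]+.5)*S-.5).astype(np.float32)).astype(int); cv2.polylines(o,[h],True,(0,0,255),1)
    out.append(o)
cv2.imwrite('pics/g.png',np.hstack(out)); print(out[0].shape,out[1].shape)
E
python3 g.py
```

```text
(450, 396, 3) (450, 396, 3)
```

View pics/g.png

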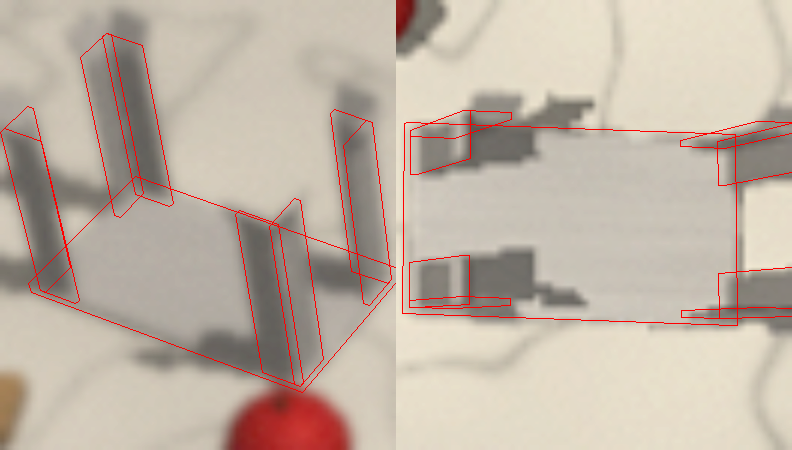

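Emit:
jog_arm:
  increments:
    - [-0.04,-0.27,0,0]
    - [0,0,0.5,0]
    - [0,0,0.5,0]
    - [0,0,0.4,0]
    - [0,0,0,0]

```text
time_s: 11.7
tcp_pos: [0.4652, -0.3247, 0.3186]
ee_rot: [[-0.034, -0.999, -0.004], [-0.999, 0.034, 0.002], [-0.002, 0.004, -1.0]]
wrist_force: [-0.1, 0.4, -1.0]
gripper_width: 0.775
gripper_force: 30.0
```

Emit:
jog_arm:
  increments:
    - [0,0,0.3,0]
    - [0,0,0.3,0]
    - [0,0,0,0]

```text
time_s: 12.0
tcp_pos: [0.4655, -0.3249, 0.3077]
ee_rot: [[-0.034, -0.999, -0.002], [-0.999, 0.034, 0.001], [-0.001, 0.002, -1.0]]
wrist_force: [-0.6, 0.1, -1.8]
gripper_width: 0.783
gripper_force: 30.0
```

```bash
python3 plan.py .4655 -.3248 .051 -91.9
```

```text
t 12.0 grasp [ 0.4652 -0.3247  0.1442] psi -91.93 q [-18.6  21.6 -15.4  -0.  -53.1  16.6] F [-0.6  0.1 -1.8] w 68.1 gf 30.0 tilt [-0.0017  0.0009]
target 0.4655 -0.3248 0.051 -91.9 turn -0.01 shift [ 0.   -0.02  4.66]
```

Emit:
jog_arm:
  increments:
    - [0,0,0.3,0]
    - [0,0,0.3,0]
    - [0,0,0,0]

```text
time_s: 12.3
tcp_pos: [0.4653, -0.3248, 0.2959]
ee_rot: [[-0.034, -0.999, -0.002], [-0.999, 0.034, 0.001], [-0.001, 0.002, -1.0]]
wrist_force: [-1.1, 0.3, -2.5]
gripper_width: 0.779
gripper_force: 30.0
```

Emit:
jog_arm:
  increments:
    - [0,0,0.3,0]
    - [0,0,0.3,0]
    - [0,0,0,0]

```text
time_s: 12.6
tcp_pos: [0.4654, -0.3249, 0.2834]
ee_rot: [[-0.034, -0.999, -0.002], [-0.999, 0.034, 0.001], [-0.001, 0.002, -1.0]]
wrist_force: [-2.5, -0.3, -3.2]
gripper_width: 0.78
gripper_force: 30.0
```

Emit:
jog_arm:
  increments:
    - [0,0,0.4,0]
    - [0,0,0.4,0]
    - [0,0,0,0]

```text
time_s: 12.9
tcp_pos: [0.4654, -0.3248, 0.2671]
ee_rot: [[-0.034, -0.999, -0.002], [-0.999, 0.034, 0.001], [-0.001, 0.002, -1.0]]
wrist_force: [-2.3, -0.3, -4.0]
gripper_width: 0.782
gripper_force: 30.0
```

Emit:
jog_arm:
  increments:
    - [0,0.05,0.4,0]
    - [0,0,0.5,0]
    - [0,0,0.5,0]
    - [0,0,0.5,0]
    - [0,0,0.4,0]
    - [0,0,0.2,0]
    - [0,0,0,0]

```text
time_s: 13.6
tcp_pos: [0.4651, -0.325, 0.2183]
ee_rot: [[-0.033, -0.999, -0.0], [-0.999, 0.033, -0.0], [0.0, 0.0, -1.0]]
wrist_force: [-0.4, -0.4, -3.0]
gripper_width: 0.773
gripper_force: 30.0
```

Emit:
jog_arm:
  increments:
    - [0,0,0.05,0]
    - [0,0,0,0]

```text
time_s: 13.8
tcp_pos: [0.4649, -0.325, 0.218]
ee_rot: [[-0.033, -0.999, 0.001], [-0.999, 0.033, -0.0], [0.0, -0.001, -1.0]]
wrist_force: [-1.4, -0.3, -0.7]
gripper_width: 0.781
gripper_force: 30.0
```

Emit:
jog_arm:
  increments:
    - [0,0,0.1,0]
    - [0,0,0,0]
    - [0,0,0,0]

```text
time_s: 14.1
tcp_pos: [0.4649, -0.3254, 0.2169]
ee_rot: [[-0.033, -0.999, 0.001], [-0.999, 0.033, -0.001], [0.001, -0.001, -1.0]]
wrist_force: [-3.8, -2.6, 6.1]
gripper_width: 0.782
gripper_force: 30.0
```

Emit:
jog_arm:
  increments:
    - [0,0,0.05,0]
    - [0,0,0,0]
    - [0,0,0,0]

```text
time_s: 14.4
tcp_pos: [0.4649, -0.3256, 0.2163]
ee_rot: [[-0.033, -0.999, 0.001], [-0.999, 0.033, -0.002], [0.002, -0.001, -1.0]]
wrist_force: [-4.4, -1.9, 6.7]
gripper_width: 0.78
gripper_force: 30.0
```

Emit:
jog_arm:
  increments:
    - [0,0,0,0]
    - [0,0,0,0]
    - [0,0,0,0]
    - [0,0,0,0]
  grip: 87

```text
time_s: 14.8
tcp_pos: [0.4651, -0.3248, 0.2146]
ee_rot: [[-0.033, -0.999, 0.001], [-0.999, 0.033, -0.0], [0.0, -0.001, -1.0]]
wrist_force: [0.2, -1.0, -0.2]
gripper_width: 0.981
gripper_force: 0.0
```

Emit:
jog_arm:
  increments:
    - [0,0,-0.5,0]
    - [0,0,-1,0]
    - [0,0,-1,0]
    - [0,0,-1,0]
    - [0,0,-1,0]
    - [0,0,-1,-1]
    - [0,0,-1,-1]
    - [0,0,-1,-1]
    - [0,0,0,-1]
    - [0,0,0,-1]

```text
time_s: 15.8
tcp_pos: [0.4648, -0.3248, 0.3665]
ee_rot: [[0.362, -0.932, 0.003], [-0.932, -0.362, -0.001], [0.002, -0.002, -1.0]]
wrist_force: [-0.1, 0.7, -0.1]
gripper_width: 0.996
gripper_force: 0.0
```

Emit:
jog_arm:
  increments:
    - [0,0,0,-1]
    - [0,0,0,-1]
    - [0,0,0,-1]
    - [0,0,0,-1]
    - [0,0,0,-1]
    - [0,0,0,-1]
    - [0,0,0,-1]
    - [0,0,0,-1]
    - [0,0,0,-1]
    - [0,0,0,-1]

```text
time_s: 16.8
tcp_pos: [0.4647, -0.3248, 0.3655]
ee_rot: [[0.921, -0.39, 0.001], [-0.39, -0.921, -0.0], [0.001, -0.0, -1.0]]
wrist_force: [-0.5, 0.2, 0.6]
gripper_width: 1.001
gripper_force: 0.0
```

Emit:
jog_arm:
  increments:
    - [0,0,0,-1]
    - [0,0,0,-1]
    - [0,0,0,-1]
    - [0,0,0,-1]
    - [0,0,0,-0.63]

```text
time_s: 17.3
tcp_pos: [0.4647, -0.3248, 0.3655]
ee_rot: [[1.0, -0.031, 0.001], [-0.031, -1.0, -0.0], [0.001, 0.0, -1.0]]
wrist_force: [1.0, 0.3, -0.6]
gripper_width: 1.0
gripper_force: 0.0
```

```bash
python3 plan.py .6055 -.018 .121 -1.9
```

```text
t 17.3 grasp [ 0.4649 -0.3249  0.202 ] psi -1.78 q [-18.6  18.2 -11.2   0.  -60.5 106.8] F [ 1.   0.3 -0.6] w 87.0 gf 0.0 tilt [ 0.001  -0.0004]
target 0.6055 -0.018 0.121 -1.9 turn 0.03 shift [  6.52 -15.57   4.05]
```

Emit:
jog_arm:
  increments:
    - [0.41,-0.97,0,0]
    - [0.41,-0.97,0,0]
    - [0.41,-0.97,0,0]
    - [0.41,-0.97,0,0]
    - [0.41,-0.97,0,0]
    - [0.41,-0.97,0,0]
    - [0.41,-0.97,0,0]
    - [0.41,-0.97,0,0]
    - [0.41,-0.97,0,0]
    - [0.41,-0.97,0,0]

```text
time_s: 18.3
tcp_pos: [0.5535, -0.1329, 0.3655]
ee_rot: [[0.999, -0.034, 0.001], [-0.034, -0.999, -0.0], [0.001, -0.0, -1.0]]
wrist_force: [0.0, -0.3, 0.3]
gripper_width: 1.0
gripper_force: 0.0
```

Emit:
jog_arm:
  increments:
    - [0.4,-0.97,0,0]
    - [0.4,-0.97,0,0]
    - [0.4,-0.97,0,0]
    - [0.4,-0.97,0,0]
    - [0.4,-0.97,0,0]
    - [0.4,-1,0,0]
    - [0,0,0.5,0]
    - [0,0,0.5,0]
    - [0,0,0,0]

```text
time_s: 19.2
tcp_pos: [0.6044, -0.0187, 0.3424]
ee_rot: [[0.999, -0.034, -0.005], [-0.034, -0.999, -0.001], [-0.005, 0.001, -1.0]]
wrist_force: [-0.7, -0.4, -0.2]
gripper_width: 1.001
gripper_force: 0.0
```

```bash
python3 plan.py .6055 -.018 .121 -1.9
cat > h.py <<'E'
from vis import *; import plan
g,p=plan.st(); out=[]
for c in K:
    im=eyes.capture(c); u=proj(c,[[.6055,-.018,.107]])[0]; x0,y0=(u-30).astype(int)
    b=mask(c,'fruit',(.6055,-.018,.107))
    if b:
        ys,xs=np.nonzero(b[1]); q,rr=cv2.minEnclosingCircle(np.c_[xs,ys].astype(np.float32)); print(c,b[0],atz(c,q,.107),rr)
    o=cv2.convertScaleAbs(cv2.resize(im[y0:y0+60,x0:x0+60],None,fx=6,fy=6),alpha=1.5)
    cv2.circle(o,tuple(((u-[x0,y0]+.5)*6).astype(int)),int(6*28/1000*K[c]['camera_matrix'][0][0]/(np.array(K[c]['R'])@[.6055,-.018,.107]+K[c]['t'])[2]),(0,0,255),1); out.append(o)
cv2.imwrite('pics/h.png',np.hstack(out))
E
python3 h.py
```

```text
t 19.2 grasp [ 0.6036 -0.0188  0.1789] psi -1.98 q [ 13.5  23.   -7.5  -0.  -59.8  74.5] F [-0.7 -0.4 -0.2] w 87.1 gf 0.0 tilt [-0.0049 -0.0005]
target 0.6055 -0.018 0.121 -1.9 turn -0.02 shift [ 0.09 -0.04  2.89]
t 19.2 grasp [ 0.6036 -0.0188  0.1789] psi -1.98 q [ 13.5  23.   -7.5  -0.  -59.8  74.5] F [-0.7 -0.4 -0.2] w 87.1 gf 0.0 tilt [-0.0049 -0.0005]
scene 0.39040505140184933 [ 0.60602073 -0.01702998  0.107     ] 12.169946670532227
top 6.715606363089604 [ 0.59152775 -0.01961877  0.107     ] 9.055485725402832
```

View pics/h.png

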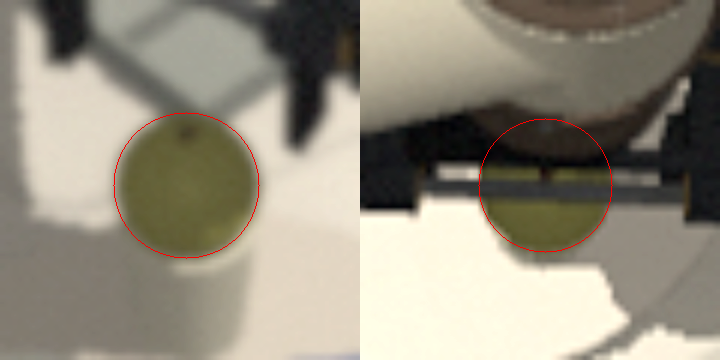

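The fruit circle matches in both views (scene crop centre (187,185), top crop (546,185)). Next I descend and grip.

Emit:
jog_arm:
  increments:
    - [0.1,-0.06,0.5,0]
    - [0,0,0.5,0]
    - [0,0,0.5,0]
    - [0,0,0.5,0]
    - [0,0,0.5,0]
    - [0,0,0.39,0]
    - [0,0,0,0]

```text
time_s: 20.1
tcp_pos: [0.6069, -0.0174, 0.2853]
ee_rot: [[0.999, -0.034, -0.003], [-0.034, -0.999, -0.0], [-0.003, 0.001, -1.0]]
wrist_force: [0.7, 0.0, 0.2]
gripper_width: 1.0
gripper_force: 0.0
```

```bash
python3 plan.py .6055 -.0175 .121 -1.9
```

```text
t 20.1 grasp [ 0.6064 -0.0175  0.1218] psi -1.95 q [ 13.6  26.4 -11.1  -0.  -52.7  74.5] F [0.7 0.  0.2] w 87.0 gf 0.0 tilt [-0.003  -0.0004]
target 0.6055 -0.0175 0.121 -1.9 turn -0.01 shift [-0.04  0.    0.04]
```

Emit:
jog_arm:
  increments:
    - [0,0,0,0]
    - [0,0,0,0]
    - [0,0,0,0]
    - [0,0,0,0]
    - [0,0,0,0]
    - [0,0,0,0]
  grip: 45

```text
time_s: 20.7
tcp_pos: [0.6073, -0.0175, 0.2873]
ee_rot: [[0.999, -0.034, 0.0], [-0.034, -0.999, -0.0], [0.0, 0.0, -1.0]]
wrist_force: [-0.2, -1.0, 1.2]
gripper_width: 0.632
gripper_force: 30.0
```

Emit:
jog_arm:
  increments:
    - [0,0,-0.3,0]
    - [0,0,-0.5,0]
    - [0,0,-0.5,0]
    - [0,0,-0.5,0]
    - [0,0,0,0]

```text
time_s: 21.2
tcp_pos: [0.6078, -0.0172, 0.3254]
ee_rot: [[0.999, -0.033, 0.004], [-0.033, -0.999, 0.001], [0.004, -0.001, -1.0]]
wrist_force: [0.6, 0.7, -0.6]
gripper_width: 0.631
gripper_force: 30.0
```

```bash
cat > h2.py <<'E'
from vis import *; import plan
plan.go(.4655,-.3248,.21,-1.9)
for c in K:
    eyes.capture(c)
    for n in ('fruit','cup'):
        for d in eyes.spot_in(c,n): 
            if d['conf']>.5: print(c,n,np.round(d['centre'],3),round(d['conf'],2))
b=mask('scene','fruit',(.606,-.017,.14)); ys,xs=np.nonzero(b[1]); q,rr=cv2.minEnclosingCircle(np.c_[xs,ys].astype(np.float32)); print(b[0],q,rr)
for z in (.13,.14,.15): print(z,proj('scene',[[.6064,-.0175,z]]))
E
python3 h2.py
```

```text
t 21.2 grasp [ 0.6085 -0.0171  0.1619] psi -1.91 q [ 13.6  24.1  -8.5   0.  -57.2  74.4] F [ 0.6  0.7 -0.6] w 54.9 gf 30.0 tilt [0.0045 0.0006]
target 0.4655 -0.3248 0.21 -1.9 turn -0.0 shift [-6.64 15.61 -2.41]
scene fruit [ 0.622 -0.016  0.161] 0.91
scene fruit [ 0.683 -0.225  0.046] 0.68
scene fruit [ 0.576 -0.215  0.041] 0.6
scene cup [ 0.614 -0.02   0.068] 0.97
top fruit [ 0.555 -0.222  0.049] 0.88
top fruit [ 0.66  -0.233  0.049] 0.81
1.741531826410304 (303.3999938964844, 202.57142639160156) 12.904178619384766
0.13 [[303.47873585 206.88651546]]
0.14 [[303.43688153 203.83876379]]
0.15 [[303.39435767 200.74642569]]
```

Emit:
jog_arm:
  increments:
    - [-0.05,0,0.5,0]
    - [0,0,0.5,0]
    - [0,0,0.5,0]
    - [0,0,0.35,0]
    - [0,0,0.05,0]
    - [0,0,0,0]

```text
time_s: 22.15
tcp_pos: [0.607, -0.0179, 0.2866]
ee_rot: [[0.999, -0.032, 0.002], [-0.032, -0.999, -0.002], [0.002, 0.002, -1.0]]
wrist_force: [-0.6, -3.5, 6.8]
gripper_width: 0.627
gripper_force: 30.0
```

Emit:
jog_arm:
  increments:
    - [0,0,0,0]
    - [0,0,0,0]
  grip: 66

```text
time_s: 22.35
tcp_pos: [0.6062, -0.0174, 0.2847]
ee_rot: [[0.999, -0.034, -0.0], [-0.034, -0.999, 0.0], [-0.0, -0.0, -1.0]]
wrist_force: [0.4, 0.1, 0.0]
gripper_width: 0.715
gripper_force: 0.0
```

```bash
cat > h3.py <<'E'
from vis import *; import plan
plan.go(.606,-.0175,.1205,-1.9)
eyes.capture('scene')
b=mask('scene','fruit',(.606,-.017,.107)); ys,xs=np.nonzero(b[1]); q,rr=cv2.minEnclosingCircle(np.c_[xs,ys].astype(np.float32)); print(b[0],q,rr,atz('scene',q,.107))
E
python3 h3.py
```

```text
t 22.35 grasp [ 0.6062 -0.0174  0.1212] psi -1.95 q [ 13.6  26.4 -11.3  -0.  -52.3  74.4] F [0.4 0.1 0. ] w 62.2 gf 0.0 tilt [-0.      0.0001]
target 0.606 -0.0175 0.1205 -1.9 turn -0.01 shift [-0.01  0.01  0.03]
1.2287772587702959 (303.78570556640625, 213.7857208251953) 12.505200386047363 [ 0.6063479  -0.01698796  0.107     ]
```

Emit:
jog_arm:
  increments:
    - [0,0,0.1,0]
    - [0,0,0,0]

```text
time_s: 22.65
tcp_pos: [0.6061, -0.0172, 0.2822]
ee_rot: [[0.999, -0.034, -0.001], [-0.034, -0.999, -0.0], [-0.001, 0.0, -1.0]]
wrist_force: [0.1, 0.1, 0.8]
gripper_width: 0.754
gripper_force: 0.0
```

Emit:
jog_arm:
  increments:
    - [0,0,0,0]
    - [0,0,0,0]
    - [0,0,0,0]
    - [0,0,0,0]
  grip: 45

```text
time_s: 23.05
tcp_pos: [0.6062, -0.0174, 0.283]
ee_rot: [[0.999, -0.034, -0.0], [-0.034, -0.999, -0.0], [-0.0, 0.0, -1.0]]
wrist_force: [0.1, -0.9, 1.0]
gripper_width: 0.63
gripper_force: 30.0
```

```bash
python3 plan.py .4655 -.3248 .21 -1.9
```

```text
t 23.05 grasp [ 0.6062 -0.0175  0.1195] psi -1.94 q [ 13.6  26.5 -11.4   0.  -52.1  74.4] F [ 0.1 -0.9  1. ] w 54.8 gf 30.0 tilt [-0.0001 -0.0002]
target 0.4655 -0.3248 0.21 -1.9 turn -0.01 shift [-6.52 15.59 -4.53]
```

Emit:
jog_arm:
  increments:
    - [0,0,0,0]
    - [0,0,-0.2,0]
    - [0,0,0,0]
  grip: 62

```text
time_s: 23.35
tcp_pos: [0.6065, -0.0172, 0.2876]
ee_rot: [[0.999, -0.034, 0.001], [-0.034, -0.999, 0.0], [0.001, -0.0, -1.0]]
wrist_force: [-0.0, -0.3, -0.4]
gripper_width: 0.706
gripper_force: 0.0
```

Emit:
jog_arm:
  increments:
    - [0,0,0,0]
    - [0,0,0,0]
    - [0,0,0,0]
    - [0,0,0,0]
  grip: 45

```text
time_s: 23.75
tcp_pos: [0.6063, -0.0175, 0.2872]
ee_rot: [[0.999, -0.034, 0.0], [-0.034, -0.999, -0.0], [0.0, 0.0, -1.0]]
wrist_force: [0.1, -0.7, 2.3]
gripper_width: 0.629
gripper_force: 30.0
```

Emit:
jog_arm:
  increments:
    - [0,0,-0.3,0]
    - [0,0,-0.5,0]
    - [0,0,-0.7,0]
    - [0,0,-0.7,0]
    - [0,0,-0.5,0]
    - [0,0,0,0]

```text
time_s: 24.35
tcp_pos: [0.6066, -0.0172, 0.3431]
ee_rot: [[0.999, -0.033, 0.004], [-0.033, -0.999, 0.001], [0.004, -0.001, -1.0]]
wrist_force: [0.8, 0.8, -0.9]
gripper_width: 0.629
gripper_force: 30.0
```

```bash
cat > h4.py <<'E'
from vis import *; import plan
plan.go(.4655,-.3248,.185,-1.9); g,p=plan.st()
eyes.capture('scene')
b=mask('scene','fruit',(.606,-.017,g[2]-.017)); ys,xs=np.nonzero(b[1]); q,rr=cv2.minEnclosingCircle(np.c_[xs,ys].astype(np.float32)); print(b[0],q,rr)
for d in (.01,.014,.018,.022): print(d,proj('scene',[[*g[:2],g[2]-d]]))
E
python3 h4.py
```

```text
t 24.35 grasp [ 0.6073 -0.017   0.1796] psi -1.92 q [ 13.7  23.   -7.3   0.  -59.4  74.4] F [ 0.8  0.8 -0.9] w 54.7 gf 30.0 tilt [0.0041 0.0008]
target 0.4655 -0.3248 0.185 -1.9 turn -0.0 shift [-6.57 15.61 -0.27]
t 24.35 grasp [ 0.6073 -0.017   0.1796] psi -1.92 q [ 13.7  23.   -7.3   0.  -59.4  74.4] F [ 0.8  0.8 -0.9] w 54.7 gf 30.0 tilt [0.0041 0.0008]
1.4916608363698673 (302.5, 198.0) 12.500100135803223
0.01 [[303.33390995 194.87956224]]
0.014 [[303.35148512 196.15823117]]
0.018 [[303.36894653 197.42933367]]
0.022 [[303.38629531 198.69293911]]
```

Emit:
jog_arm:
  increments:
    - [-0.2,0.5,-0.1,0]
    - [-0.38,0.9,-0.1,0]
    - [-0.38,0.9,-0.1,0]
    - [-0.38,0.9,0,0]
    - [-0.38,0.9,0,0]
    - [-0.38,0.9,0,0]
    - [-0.38,0.9,0,0]
    - [-0.38,0.9,0,0]
    - [-0.38,0.9,0,0]
    - [-0.38,0.9,0,0]

```text
time_s: 25.45
tcp_pos: [0.5268, -0.1886, 0.347]
ee_rot: [[0.999, -0.035, -0.0], [-0.035, -0.999, 0.0], [-0.0, -0.0, -1.0]]
wrist_force: [-0.8, 0.3, -1.1]
gripper_width: 0.631
gripper_force: 30.0
```

Emit:
jog_arm:
  increments:
    - [-0.38,0.9,0,0]
    - [-0.38,0.9,0,0]
    - [-0.38,0.9,0,0]
    - [-0.38,0.9,0,0]
    - [-0.38,0.9,0,0]
    - [-0.38,0.9,0,0]
    - [-0.38,0.9,0,0]
    - [-0.2,0.6,0,0]
    - [0,0.1,0,0]
    - [0,0,0,0]

```text
time_s: 26.45
tcp_pos: [0.4659, -0.3252, 0.3469]
ee_rot: [[0.999, -0.035, 0.0], [-0.035, -0.999, 0.0], [0.0, -0.0, -1.0]]
wrist_force: [0.1, 0.9, -1.5]
gripper_width: 0.632
gripper_force: 30.0
```

```bash
cat > h5.py <<'E'
from vis import *; import plan
plan.go(.465,-.325,.064,-1.9); g,p=plan.st()
im=eyes.capture('scene')
b=mask('scene','fruit',(*g[:2],g[2]-.017)); ys,xs=np.nonzero(b[1]); q,rr=cv2.minEnclosingCircle(np.c_[xs,ys].astype(np.float32)); print(b[0],q,rr)
for d in (.01,.014,.018,.022): print(d,proj('scene',[[*g[:2],g[2]-d]]))
x0,y0=(proj('scene',[[.465,-.325,.1]])[0]-45).astype(int)
o=cv2.convertScaleAbs(cv2.resize(im[y0:y0+90,x0:x0+90],None,fx=6,fy=6,interpolation=cv2.INTER_LINEAR),alpha=1.5)
R=Ro.from_euler('z',-.033).as_matrix()
for n,z in (('tin',.006),('tray',.07)):
    h=cv2.convexHull(((proj('scene',P[n][0]@R.T+[.465,-.325,z])-[x0,y0]+.5)*6-.5).astype(np.float32)).astype(int); cv2.polylines(o,[h],True,(0,255,0),1)
cv2.imwrite('pics/h5.png',o)
E
python3 h5.py
```

```text
t 26.45 grasp [ 0.4659 -0.3252  0.1834] psi -2.0 q [-18.6  19.3 -12.5  -0.  -58.2 106.6] F [ 0.1  0.9 -1.5] w 55.0 gf 30.0 tilt [0.0001 0.0001]
target 0.465 -0.325 0.064 -1.9 turn -0.02 shift [-0.04 -0.01  5.97]
t 26.45 grasp [ 0.4659 -0.3252  0.1834] psi -2.0 q [-18.6  19.3 -12.5  -0.  -58.2 106.6] F [ 0.1  0.9 -1.5] w 55.0 gf 30.0 tilt [0.0001 0.0001]
1.2741037971333944 (217.76470947265625, 124.61764526367188) 11.265419960021973
0.01 [[217.00558354 122.07275212]]
0.014 [[217.24343908 123.35367307]]
0.018 [[217.48000723 124.62796621]]
0.022 [[217.71529881 125.89568526]]
```

View pics/h5.png

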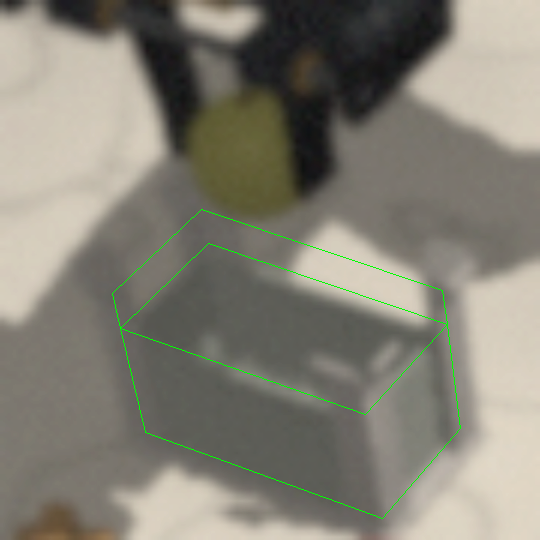

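Emit:
jog_arm:
  increments:
    - [-0.05,0,0.5,0]
    - [0,0,0.6,0]
    - [0,0,0.6,0]
    - [0,0,0.6,0]
    - [0,0,0.6,0]
    - [0,0,0.6,0]
    - [0,0,0.5,0]
    - [0,0,0.3,0]
    - [0,0,0,0]

```text
time_s: 27.45
tcp_pos: [0.465, -0.3247, 0.2599]
ee_rot: [[0.999, -0.034, -0.002], [-0.034, -0.999, 0.001], [-0.002, -0.001, -1.0]]
wrist_force: [-0.6, 0.8, -0.6]
gripper_width: 0.628
gripper_force: 30.0
```

```bash
python3 plan.py .465 -.325 .064 -1.9
```

```text
t 27.45 grasp [ 0.4647 -0.3246  0.0964] psi -1.94 q [-18.6  24.8 -18.4  -0.  -46.8 106.6] F [-0.6  0.8 -0.6] w 54.7 gf 30.0 tilt [-0.0018  0.0007]
target 0.465 -0.325 0.064 -1.9 turn -0.01 shift [0.02 0.02 1.62]
```

Next, small steps with force checks.

Emit:
jog_arm:
  increments:
    - [0,0,0.3,0]
    - [0,0,0.3,0]
    - [0,0,0.3,0]
    - [0,0,0,0]

```text
time_s: 27.85
tcp_pos: [0.465, -0.3246, 0.242]
ee_rot: [[0.999, -0.034, -0.001], [-0.034, -0.999, 0.001], [-0.001, -0.001, -1.0]]
wrist_force: [0.2, -0.2, -1.2]
gripper_width: 0.626
gripper_force: 30.0
```

Emit:
jog_arm:
  increments:
    - [0,0,0.3,0]
    - [0,0,0.2,0]
    - [0,0,0,0]
    - [0,0,0,0]

```text
time_s: 28.25
tcp_pos: [0.4652, -0.3247, 0.2328]
ee_rot: [[0.999, -0.034, -0.0], [-0.034, -0.999, 0.0], [-0.0, -0.0, -1.0]]
wrist_force: [0.2, 1.1, -1.3]
gripper_width: 0.626
gripper_force: 30.0
```

Emit:
jog_arm:
  increments:
    - [0,0,0.1,0]
    - [0,0,0,0]
    - [0,0,0,0]

```text
time_s: 28.55
tcp_pos: [0.4652, -0.3247, 0.231]
ee_rot: [[0.999, -0.034, 0.0], [-0.034, -0.999, -0.0], [0.0, 0.0, -1.0]]
wrist_force: [0.3, 0.2, -1.1]
gripper_width: 0.627
gripper_force: 30.0
```

Emit:
jog_arm:
  increments:
    - [0,0,0.1,0]
    - [0,0,0.1,0]
    - [0,0,0,0]

```text
time_s: 28.85
tcp_pos: [0.465, -0.3247, 0.2265]
ee_rot: [[0.999, -0.034, -0.001], [-0.034, -0.999, 0.0], [-0.001, -0.0, -1.0]]
wrist_force: [0.3, -0.4, -0.8]
gripper_width: 0.633
gripper_force: 30.0
```

Emit:
jog_arm:
  increments:
    - [0,0,0.07,0]
    - [0,0,0,0]
    - [0,0,0,0]

```text
time_s: 29.15
tcp_pos: [0.4652, -0.3247, 0.2255]
ee_rot: [[0.999, -0.034, -0.0], [-0.034, -0.999, 0.0], [-0.0, 0.0, -1.0]]
wrist_force: [0.1, -0.4, -0.9]
gripper_width: 0.63
gripper_force: 30.0
```

Emit:
jog_arm:
  increments:
    - [0,0,0.05,0]
    - [0,0,0,0]
    - [0,0,0,0]

```text
time_s: 29.45
tcp_pos: [0.4652, -0.3247, 0.2245]
ee_rot: [[0.999, -0.034, -0.0], [-0.034, -0.999, -0.0], [-0.0, 0.0, -1.0]]
wrist_force: [-0.9, -0.6, -1.1]
gripper_width: 0.629
gripper_force: 30.0
```

Emit:
jog_arm:
  increments:
    - [0,0,0.05,0]
    - [0,0,0,0]
    - [0,0,0,0]

```text
time_s: 29.75
tcp_pos: [0.4652, -0.3247, 0.2235]
ee_rot: [[0.999, -0.034, -0.0], [-0.034, -0.999, 0.0], [-0.0, -0.0, -1.0]]
wrist_force: [-0.4, 0.5, -1.5]
gripper_width: 0.629
gripper_force: 30.0
```

Emit:
jog_arm:
  increments:
    - [0,0,0.05,0]
    - [0,0,0,0]
    - [0,0,0,0]

```text
time_s: 30.05
tcp_pos: [0.4652, -0.3247, 0.2225]
ee_rot: [[0.999, -0.034, -0.0], [-0.034, -0.999, -0.0], [-0.0, 0.0, -1.0]]
wrist_force: [-0.5, 0.1, -1.3]
gripper_width: 0.63
gripper_force: 30.0
```

Emit:
jog_arm:
  increments:
    - [0,0,0,0]
    - [0,0,0,0]
    - [0,0,0,0]
    - [0,0,0,0]
  grip: 66

```text
time_s: 30.45
tcp_pos: [0.4653, -0.3248, 0.2227]
ee_rot: [[0.999, -0.034, 0.0], [-0.034, -0.999, -0.0], [0.0, 0.0, -1.0]]
wrist_force: [-0.1, -0.9, -0.4]
gripper_width: 0.751
gripper_force: 0.0
```

Emit:
jog_arm:
  increments:
    - [0,0,-0.3,0]
    - [0,0,-0.6,0]
    - [0,0,-1,0]
    - [0,0,-1,0]
    - [0,0,-1,0]
    - [0,0,-1,0]
    - [0,0,-1,0]
    - [0,0,0,0]

```text
time_s: 31.25
tcp_pos: [0.4658, -0.3251, 0.345]
ee_rot: [[0.999, -0.033, 0.007], [-0.033, -0.999, -0.004], [0.008, 0.003, -1.0]]
wrist_force: [0.4, -0.5, 0.4]
gripper_width: 0.758
gripper_force: 0.0
```

```bash
cat > h6.py <<'E'
from edge import *; import plan
plan.go(.434,-.1145,.12,-111.5)
im=eyes.capture('scene')
b=mask('scene','fruit',(.465,-.325,.04))
if b: print('fruit',b[0],b[1].sum())
print([(np.round(d['centre'],3),round(d['conf'],2)) for d in eyes.spot_in('scene','fruit')])
cv2.imwrite('pics/after.png',im)
it={'top':eyes.capture('top')}
b=mask('top','tray',(.434,-.1145,.01)); b2=mask('scene','tray',(.434,-.1145,.01))
for m in ({'top':b[1].astype(np.float32)},{'scene':b2[1].astype(np.float32)}): print(fit('tray',m,(.434,-.114,-.37)))
for n in ('cup','whistle'): print(n,[(np.round(d['centre'],3),round(d['conf'],2)) for d in eyes.spot_in('scene',n)])
E
python3 h6.py
```

```text
t 31.25 grasp [ 0.467  -0.3257  0.1815] psi -1.9 q [-1.860e+01  1.930e+01 -1.290e+01  1.000e-01 -5.730e+01  1.066e+02] F [ 0.4 -0.5  0.4] w 65.9 gf 0.0 tilt [ 0.0075 -0.0037]
target 0.434 -0.1145 0.12 -111.5 turn 23.91 shift [-9.22  5.41  3.07]
fruit 40.92131653374254 331
[(array([ 0.575, -0.216,  0.044]), 0.79), (array([ 0.685, -0.222,  0.046]), 0.75), (array([ 0.495, -0.272,  0.06 ]), 0.71), (array([ 0.472, -0.316,  0.061]), 0.46), (array([ 0.727, -0.032,  0.048]), 0.17)]
(array([ 0.43401876, -0.11259578, -0.38545981]), np.float64(0.05364537239074707))
(array([ 0.4360528 , -0.1113153 , -0.41345526]), np.float64(0.04490947723388672))
cup [(array([ 0.61 , -0.018,  0.072]), 0.68), (array([ 0.493, -0.271,  0.063]), 0.47), (array([ 0.465, -0.329,  0.047]), 0.16)]
whistle [(array([ 0.42 , -0.008,  0.025]), 0.66)]
```

```bash
cat > path.py <<'E'
import sys,json; from plan import *
# x y z psi N [zstart_row]
def path(x,y,z,psi,N,k0=0):
    g,p=st(); d=(psi-p+180)%360-180; t=-np.radians(d)/.08; n=N-k0; out=[]
    D=np.array([x,y,z])-g
    for i in range(N):
        a=np.radians(p+d*i/N); w=np.array([D[0]/N,D[1]/N,D[2]/n if i>=k0 else 0])/.02
        out.append([round(w@[np.cos(a),np.sin(a),0],2),round(w@[np.sin(a),-np.cos(a),0],2),round(-w[2],2),round(t/N,2)])
    for i in range(0,N,10): print(json.dumps(out[i:i+10]))
    print('max',np.abs(out).max(0),'turn total',round(t,2))
if __name__=='__main__': a=list(map(float,sys.argv[1:])); path(*a[:4],int(a[4]),int(a[5]) if len(a)>5 else 0)
E
python3 path.py .4345 -.113 .08 -112.1 25 10
```

```text
t 31.65 grasp [ 0.4648 -0.3246  0.1762] psi -1.94 q [-18.6  19.7 -13.2  -0.  -57.3 106.6] F [-1.   0.3 -0.4] w 66.2 gf 0.0 tilt [-0.0016  0.0006]
[[-0.07, -0.42, -0.0, 0.96], [-0.11, -0.41, -0.0, 0.96], [-0.14, -0.4, -0.0, 0.96], [-0.17, -0.39, -0.0, 0.96], [-0.2, -0.38, -0.0, 0.96], [-0.23, -0.36, -0.0, 0.96], [-0.25, -0.34, -0.0, 0.96], [-0.28, -0.32, -0.0, 0.96], [-0.3, -0.3, -0.0, 0.96], [-0.33, -0.28, -0.0, 0.96]]
[[-0.35, -0.25, 0.32, 0.96], [-0.36, -0.22, 0.32, 0.96], [-0.38, -0.19, 0.32, 0.96], [-0.39, -0.16, 0.32, 0.96], [-0.41, -0.13, 0.32, 0.96], [-0.42, -0.1, 0.32, 0.96], [-0.42, -0.07, 0.32, 0.96], [-0.43, -0.04, 0.32, 0.96], [-0.43, -0.0, 0.32, 0.96], [-0.43, 0.03, 0.32, 0.96]]
[[-0.42, 0.06, 0.32, 0.96], [-0.42, 0.09, 0.32, 0.96], [-0.41, 0.13, 0.32, 0.96], [-0.4, 0.16, 0.32, 0.96], [-0.38, 0.19, 0.32, 0.96]]
max [0.43 0.42 0.32 0.96] turn total 24.03
```

Emit:
jog_arm:
  increments:
    - [-0.07,-0.42,0,0.96]
    - [-0.11,-0.41,0,0.96]
    - [-0.14,-0.4,0,0.96]
    - [-0.17,-0.39,0,0.96]
    - [-0.2,-0.38,0,0.96]
    - [-0.23,-0.36,0,0.96]
    - [-0.25,-0.34,0,0.96]
    - [-0.28,-0.32,0,0.96]
    - [-0.3,-0.3,0,0.96]
    - [-0.33,-0.28,0,0.96]
  grip: 87

```text
time_s: 32.65
tcp_pos: [0.4529, -0.2401, 0.3401]
ee_rot: [[0.693, -0.721, -0.001], [-0.721, -0.693, 0.0], [-0.001, 0.001, -1.0]]
wrist_force: [0.1, 0.0, 0.8]
gripper_width: 1.0
gripper_force: 0.0
```

Emit:
jog_arm:
  increments:
    - [-0.35,-0.25,0.32,0.96]
    - [-0.36,-0.22,0.32,0.96]
    - [-0.38,-0.19,0.32,0.96]
    - [-0.39,-0.16,0.32,0.96]
    - [-0.41,-0.13,0.32,0.96]
    - [-0.42,-0.1,0.32,0.96]
    - [-0.42,-0.07,0.32,0.96]
    - [-0.43,-0.04,0.32,0.96]
    - [-0.43,0,0.32,0.96]
    - [-0.43,0.03,0.32,0.96]

```text
time_s: 33.65
tcp_pos: [0.4403, -0.1554, 0.276]
ee_rot: [[-0.002, -1.0, -0.001], [-1.0, 0.002, -0.0], [0.0, 0.001, -1.0]]
wrist_force: [-0.4, 0.4, 0.4]
gripper_width: 1.002
gripper_force: 0.0
```

Emit:
jog_arm:
  increments:
    - [-0.42,0.06,0.32,0.96]
    - [-0.42,0.09,0.32,0.96]
    - [-0.41,0.13,0.32,0.96]
    - [-0.4,0.16,0.32,0.96]
    - [-0.38,0.19,0.32,0.96]
    - [0,0,0,0]

```text
time_s: 34.25
tcp_pos: [0.4336, -0.1129, 0.2436]
ee_rot: [[-0.373, -0.928, -0.003], [-0.928, 0.373, -0.0], [0.001, 0.002, -1.0]]
wrist_force: [0.6, 1.2, -0.6]
gripper_width: 1.0
gripper_force: 0.0
```

```bash
python3 plan.py .4345 -.113 .022 -112.1
```

```text
t 34.25 grasp [ 0.4331 -0.113   0.0801] psi -111.88 q [  6.3  16.6 -35.8  -0.  -37.8 -28.2] F [ 0.6  1.2 -0.6] w 87.0 gf 0.0 tilt [-0.0027 -0.0001]
target 0.4345 -0.113 0.022 -112.1 turn 0.05 shift [-0.02 -0.06  2.91]
```

Emit:
jog_arm:
  increments:
    - [0,-0.06,1,0]
    - [0,0,1,0]
    - [0,0,0.6,0]
    - [0,0,0.28,0]
    - [0,0,0,0]

```text
time_s: 34.75
tcp_pos: [0.4352, -0.1141, 0.1865]
ee_rot: [[-0.373, -0.928, -0.001], [-0.928, 0.373, -0.0], [0.001, 0.001, -1.0]]
wrist_force: [0.5, 0.3, -0.7]
gripper_width: 0.996
gripper_force: 0.0
```

Emit:
jog_arm:
  increments:
    - [0,0,0,0]
    - [0,0,0,0]
    - [0,0,0,0]
    - [0,0,0,0]
    - [0,0,0,0]
  grip: 50

```text
time_s: 35.25
tcp_pos: [0.4348, -0.1139, 0.1874]
ee_rot: [[-0.374, -0.928, -0.0], [-0.928, 0.374, -0.0], [0.0, 0.0, -1.0]]
wrist_force: [-2.2, 0.7, 5.7]
gripper_width: 0.774
gripper_force: 30.0
```

Emit:
jog_arm:
  increments:
    - [0,0,-0.4,0]
    - [0,0,-1,0]
    - [0,0,-1,0]

```text
time_s: 35.55
tcp_pos: [0.4352, -0.1139, 0.2355]
ee_rot: [[-0.374, -0.928, -0.0], [-0.928, 0.374, -0.0], [0.0, 0.0, -1.0]]
wrist_force: [0.8, -1.1, -1.9]
gripper_width: 0.778
gripper_force: 30.0
```

```bash
python3 path.py .4652 -.325 .155 -91.9 12
cat > t2.py <<'E'
from vis import *; import plan
g,p=plan.st(); eyes.capture('scene')
for z in (g[2]-.022,):
    b=mask('scene','tray',(*g[:2],z+.01)); print(fit('tray',{'scene':b[1].astype(np.float32)},(g[0],g[1],np.radians(p+90)),z=z), np.radians(p+90))
E
python3 t2.py
```

```text
t 35.55 grasp [ 0.4351 -0.1139  0.072 ] psi -111.94 q [  6.1  17.5 -36.1   0.  -36.4 -28.1] F [ 0.8 -1.1 -1.9] w 67.7 gf 30.0 tilt [-0.0004 -0.0001]
[[0.77, -0.44, -0.35, -0.36], [0.78, -0.42, -0.35, -0.36], [0.79, -0.4, -0.35, -0.36], [0.8, -0.38, -0.35, -0.36], [0.82, -0.35, -0.35, -0.36], [0.83, -0.33, -0.35, -0.36], [0.83, -0.3, -0.35, -0.36], [0.84, -0.28, -0.35, -0.36], [0.85, -0.26, -0.35, -0.36], [0.86, -0.23, -0.35, -0.36]]
[[0.86, -0.21, -0.35, -0.36], [0.87, -0.18, -0.35, -0.36]]
max [0.87 0.44 0.35 0.36] turn total -4.37
t 35.55 grasp [ 0.4351 -0.1139  0.072 ] psi -111.94 q [  6.1  17.5 -36.1   0.  -36.4 -28.1] F [ 0.8 -1.1 -1.9] w 67.7 gf 30.0 tilt [-0.0004 -0.0001]
(array([ 0.43490266, -0.10675983, -0.53535234]), np.float64(0.4201929569244385)) -0.3828533604867849
```

Emit:
jog_arm:
  increments:
    - [0,0,-1,0]
    - [0,0,-1,0]
    - [0,0,-1,0]
    - [0,0,-1,0]
    - [0.77,-0.44,-0.15,-0.36]
    - [0.78,-0.42,0,-0.36]
    - [0.79,-0.4,0,-0.36]
    - [0.8,-0.38,0,-0.36]
    - [0.82,-0.35,0,-0.36]
    - [0.83,-0.33,0,-0.36]

```text
time_s: 36.65
tcp_pos: [0.4499, -0.2201, 0.3169]
ee_rot: [[-0.208, -0.978, -0.001], [-0.978, 0.208, 0.001], [-0.0, 0.001, -1.0]]
wrist_force: [0.8, -0.2, -1.2]
gripper_width: 0.781
gripper_force: 30.0
```

Emit:
jog_arm:
  increments:
    - [0.83,-0.3,0,-0.36]
    - [0.84,-0.28,0,-0.36]
    - [0.85,-0.26,0,-0.36]
    - [0.86,-0.23,0,-0.36]
    - [0.86,-0.21,0,-0.36]
    - [0.87,-0.18,0,-0.4]
    - [0,0,0,0]
    - [0,0,0,0]

```text
time_s: 37.45
tcp_pos: [0.4645, -0.3248, 0.3167]
ee_rot: [[-0.036, -0.999, -0.002], [-0.999, 0.036, 0.001], [-0.001, 0.002, -1.0]]
wrist_force: [0.4, -0.1, -1.6]
gripper_width: 0.775
gripper_force: 30.0
```

```bash
cat > t3.py <<'E'
from vis import *; import plan
plan.go(.4651,-.325,.095,-91.9); g,p=plan.st(); c='scene'
im=eyes.capture(c); x0,y0=(proj(c,[[.465,-.325,.11]])[0]-40).astype(int)
o=cv2.convertScaleAbs(cv2.resize(im[y0:y0+80,x0:x0+80],None,fx=7,fy=7,interpolation=cv2.INTER_LINEAR),alpha=1.6)
R=Ro.from_euler('z',np.radians(p+90)).as_matrix()
h=cv2.convexHull(((proj(c,P['tray'][0]@R.T+[g[0],g[1],g[2]-.0225])-[x0,y0]+.5)*7-.5).astype(np.float32)).astype(int); cv2.polylines(o,[h],True,(0,255,0),1)
a=proj(c,[g+R@[0,.065,-.02],g+R@[0,-.065,-.02]]); print('px per mm along y',np.linalg.norm(a[0]-a[1])/130)
cv2.imwrite('pics/t3.png',o)
E
python3 t3.py
```

```text
t 37.45 grasp [ 0.4642 -0.3246  0.1532] psi -92.05 q [-18.6  21.  -14.9  -0.  -54.3  16.6] F [ 0.4 -0.1 -1.6] w 67.4 gf 30.0 tilt [-0.0018  0.0012]
target 0.4651 -0.325 0.095 -91.9 turn -0.03 shift [ 0.02 -0.04  2.91]
t 37.45 grasp [ 0.4642 -0.3246  0.1532] psi -92.05 q [-18.6  21.  -14.9  -0.  -54.3  16.6] F [ 0.4 -0.1 -1.6] w 67.4 gf 30.0 tilt [-0.0018  0.0012]
px per mm along y 0.3391229135872719
```

View pics/t3.png

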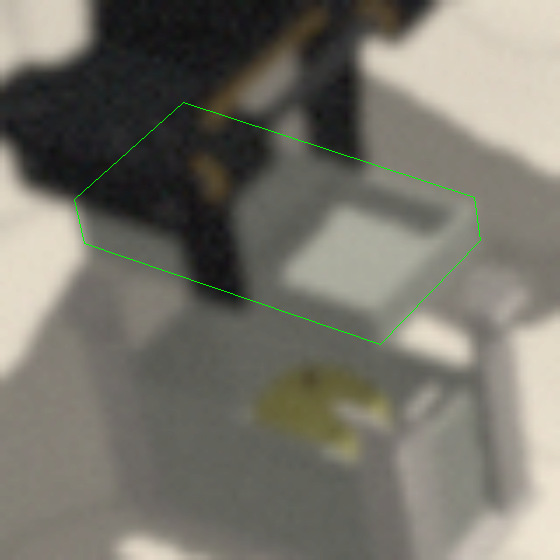

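Emit:
jog_arm:
  increments:
    - [0.02,-0.04,0.3,0]
    - [0,0,0.4,0]
    - [0,0,0.4,0]
    - [0,0,0.3,0]
    - [0,0,0,0]

```text
time_s: 38.0
tcp_pos: [0.4653, -0.3249, 0.2885]
ee_rot: [[-0.034, -0.999, -0.003], [-0.999, 0.034, 0.001], [-0.001, 0.003, -1.0]]
wrist_force: [0.1, 0.5, -1.3]
gripper_width: 0.777
gripper_force: 30.0
```

Emit:
jog_arm:
  increments:
    - [0,0,0.3,0]
    - [0,0,0.3,0]
    - [0,0,0,0]

```text
time_s: 38.3
tcp_pos: [0.4653, -0.3251, 0.2772]
ee_rot: [[-0.035, -0.999, -0.001], [-0.999, 0.035, 0.001], [-0.001, 0.001, -1.0]]
wrist_force: [-1.0, 0.5, -2.4]
gripper_width: 0.78
gripper_force: 30.0
```

Emit:
jog_arm:
  increments:
    - [0,0,0.3,0]
    - [0,0,0.2,0]
    - [0,0,0.2,0]
    - [0,0,0,0]
    - [0,0,0,0]

```text
time_s: 38.8
tcp_pos: [0.4654, -0.3251, 0.2634]
ee_rot: [[-0.035, -0.999, -0.001], [-0.999, 0.035, 0.001], [-0.001, 0.001, -1.0]]
wrist_force: [-2.3, 0.1, -2.5]
gripper_width: 0.778
gripper_force: 30.0
```

```bash
python3 plan.py .4651 -.325 .0939 -91.9
```

```text
t 38.8 grasp [ 0.4652 -0.325   0.0999] psi -91.98 q [-18.6  24.6 -18.1  -0.  -47.3  16.6] F [-2.3  0.1 -2.5] w 67.7 gf 30.0 tilt [-0.0014  0.0007]
target 0.4651 -0.325 0.0939 -91.9 turn -0.02 shift [-0.   0.   0.3]
```

Emit:
jog_arm:
  increments:
    - [0,0.02,0.15,0]
    - [0,0,0.1,0]
    - [0,0,0,0]
    - [0,0,0,0]

```text
time_s: 39.2
tcp_pos: [0.4652, -0.3254, 0.2593]
ee_rot: [[-0.034, -0.999, -0.0], [-0.999, 0.034, -0.0], [0.0, 0.0, -1.0]]
wrist_force: [-3.7, -0.7, 3.4]
gripper_width: 0.777
gripper_force: 30.0
```

Emit:
jog_arm:
  increments:
    - [0,0,0.05,0]
    - [0,0,0,0]
    - [0,0,0,0]

```text
time_s: 39.5
tcp_pos: [0.4652, -0.3254, 0.2588]
ee_rot: [[-0.034, -0.999, -0.0], [-0.999, 0.034, -0.001], [0.001, 0.0, -1.0]]
wrist_force: [-3.8, -0.1, 4.6]
gripper_width: 0.776
gripper_force: 30.0
```

Emit:
jog_arm:
  increments:
    - [0,0,0.05,0]
    - [0,0,0,0]
    - [0,0,0,0]

```text
time_s: 39.8
tcp_pos: [0.4652, -0.3255, 0.258]
ee_rot: [[-0.033, -0.999, 0.0], [-0.999, 0.033, -0.001], [0.001, -0.0, -1.0]]
wrist_force: [-3.8, -2.1, 6.1]
gripper_width: 0.777
gripper_force: 30.0
```

Emit:
jog_arm:
  increments:
    - [0,0,0,0]
    - [0,0,0,0]
    - [0,0,0,0]
  grip: 87

```text
time_s: 40.1
tcp_pos: [0.4659, -0.3251, 0.257]
ee_rot: [[-0.034, -0.999, 0.002], [-0.999, 0.034, -0.001], [0.0, -0.002, -1.0]]
wrist_force: [0.2, 0.2, 1.1]
gripper_width: 0.952
gripper_force: 0.0
```

Emit:
jog_arm:
  increments:
    - [0,0,-0.5,0]
    - [0,0,-1,0]
    - [0,0,-1,0]
    - [0,0,-1,0]

```text
time_s: 40.5
tcp_pos: [0.4655, -0.3252, 0.3284]
ee_rot: [[-0.034, -0.999, 0.001], [-0.999, 0.034, -0.001], [0.001, -0.001, -1.0]]
wrist_force: [-0.2, 0.5, -0.1]
gripper_width: 1.001
gripper_force: 0.0
```

```bash
python3 path.py .491 .346 .15 -4.4 35
```

```text
t 40.5 grasp [ 0.4657 -0.3253  0.1649] psi -91.93 q [-18.6  20.3 -14.    0.  -55.6  16.6] F [-0.2  0.5 -0.1] w 87.1 gf 0.0 tilt [ 0.0011 -0.0006]
[[-0.96, -0.0, 0.02, -0.55], [-0.96, -0.05, 0.02, -0.55], [-0.96, -0.09, 0.02, -0.55], [-0.95, -0.13, 0.02, -0.55], [-0.94, -0.17, 0.02, -0.55], [-0.94, -0.21, 0.02, -0.55], [-0.93, -0.25, 0.02, -0.55], [-0.91, -0.29, 0.02, -0.55], [-0.9, -0.33, 0.02, -0.55], [-0.89, -0.37, 0.02, -0.55]]
[[-0.87, -0.41, 0.02, -0.55], [-0.85, -0.45, 0.02, -0.55], [-0.83, -0.48, 0.02, -0.55], [-0.81, -0.52, 0.02, -0.55], [-0.78, -0.55, 0.02, -0.55], [-0.76, -0.59, 0.02, -0.55], [-0.73, -0.62, 0.02, -0.55], [-0.7, -0.65, 0.02, -0.55], [-0.68, -0.68, 0.02, -0.55], [-0.65, -0.71, 0.02, -0.55]]
[[-0.61, -0.74, 0.02, -0.55], [-0.58, -0.76, 0.02, -0.55], [-0.55, -0.79, 0.02, -0.55], [-0.51, -0.81, 0.02, -0.55], [-0.48, -0.83, 0.02, -0.55], [-0.44, -0.85, 0.02, -0.55], [-0.4, -0.87, 0.02, -0.55], [-0.36, -0.89, 0.02, -0.55], [-0.32, -0.9, 0.02, -0.55], [-0.28, -0.92, 0.02, -0.55]]
[[-0.24, -0.93, 0.02, -0.55], [-0.2, -0.94, 0.02, -0.55], [-0.16, -0.95, 0.02, -0.55], [-0.12, -0.95, 0.02, -0.55], [-0.08, -0.96, 0.02, -0.55]]
max [0.96 0.96 0.02 0.55] turn total -19.1
```

Emit:
jog_arm:
  increments:
    - [-0.96,0,0.02,-0.55]
    - [-0.96,-0.05,0.02,-0.55]
    - [-0.96,-0.09,0.02,-0.55]
    - [-0.95,-0.13,0.02,-0.55]
    - [-0.94,-0.17,0.02,-0.55]
    - [-0.94,-0.21,0.02,-0.55]
    - [-0.93,-0.25,0.02,-0.55]
    - [-0.91,-0.29,0.02,-0.55]
    - [-0.9,-0.33,0.02,-0.55]
    - [-0.89,-0.37,0.02,-0.55]
  grip: 45

```text
time_s: 41.5
tcp_pos: [0.4724, -0.1324, 0.3238]
ee_rot: [[0.397, -0.918, 0.002], [-0.918, -0.397, -0.0], [0.001, -0.002, -1.0]]
wrist_force: [-0.5, -0.3, 0.0]
gripper_width: 0.516
gripper_force: 0.0
```

Emit:
jog_arm:
  increments:
    - [-0.87,-0.41,0.02,-0.55]
    - [-0.85,-0.45,0.02,-0.55]
    - [-0.83,-0.48,0.02,-0.55]
    - [-0.81,-0.52,0.02,-0.55]
    - [-0.78,-0.55,0.02,-0.55]
    - [-0.76,-0.59,0.02,-0.55]
    - [-0.73,-0.62,0.02,-0.55]
    - [-0.7,-0.65,0.02,-0.55]
    - [-0.68,-0.68,0.02,-0.55]
    - [-0.65,-0.71,0.02,-0.55]

```text
time_s: 42.5
tcp_pos: [0.4786, 0.0596, 0.3198]
ee_rot: [[0.75, -0.661, 0.002], [-0.661, -0.75, 0.001], [0.001, -0.002, -1.0]]
wrist_force: [0.2, 0.2, -1.3]
gripper_width: 0.519
gripper_force: 0.0
```

Emit:
jog_arm:
  increments:
    - [-0.61,-0.74,0.02,-0.55]
    - [-0.58,-0.76,0.02,-0.55]
    - [-0.55,-0.79,0.02,-0.55]
    - [-0.51,-0.81,0.02,-0.55]
    - [-0.48,-0.83,0.02,-0.55]
    - [-0.44,-0.85,0.02,-0.55]
    - [-0.4,-0.87,0.02,-0.55]
    - [-0.36,-0.89,0.02,-0.55]
    - [-0.32,-0.9,0.02,-0.55]
    - [-0.28,-0.92,0.02,-0.55]

```text
time_s: 43.5
tcp_pos: [0.4843, 0.2517, 0.315]
ee_rot: [[0.961, -0.278, 0.0], [-0.278, -0.961, 0.0], [0.0, -0.0, -1.0]]
wrist_force: [-0.8, -0.1, 0.0]
gripper_width: 0.518
gripper_force: 0.0
```

Emit:
jog_arm:
  increments:
    - [-0.24,-0.93,0.02,-0.55]
    - [-0.2,-0.94,0.02,-0.55]
    - [-0.16,-0.95,0.02,-0.55]
    - [-0.12,-0.95,0.02,-0.55]
    - [-0.08,-0.96,0.02,-0.4]
    - [0,0,0,0]

```text
time_s: 44.1
tcp_pos: [0.4872, 0.349, 0.3127]
ee_rot: [[0.997, -0.073, 0.001], [-0.073, -0.997, 0.001], [0.001, -0.001, -1.0]]
wrist_force: [-0.5, -0.4, 0.5]
gripper_width: 0.514
gripper_force: 0.0
```

```bash
cat > l1.py <<'E'
from vis import *; import plan
plan.go(.491,.346,.083,-4.4)
ims={c:eyes.capture(c) for c in K}
b=mask('top','tray',(.465,-.325,.09)); print('tray top',b[0],b[1].sum(),b[2],fit('tray',{'top':b[1].astype(np.float32)},(.465,-.325,-.033),z=.07))
b=mask('scene','tray',(.465,-.325,.09)); print('tray scene',b[0],b[1].sum(),b[2])
R=Ro.from_euler('z',-.033).as_matrix(); out=[]
for c in K:
    x0,y0=(proj(c,[[.465,-.325,.07]])[0]-40).astype(int)
    o=cv2.convertScaleAbs(cv2.resize(ims[c][y0:y0+80,x0:x0+80],None,fx=5,fy=5,interpolation=cv2.INTER_LINEAR),alpha=1.6)
    h=cv2.convexHull(((proj(c,P['tray'][0]@R.T+[.4652,-.325,.07])-[x0,y0]+.5)*5-.5).astype(np.float32)).astype(int); cv2.polylines(o,[h],True,(0,255,0),1); out.append(o)
cv2.imwrite('pics/l1.png',np.hstack(out))
E
python3 l1.py
```

```text
t 44.1 grasp [0.4873 0.3491 0.1492] psi -4.21 q [ 51.1  24.1 -10.5   0.  -55.3  34.7] F [-0.5 -0.4  0.5] w 44.8 gf 0.0 tilt [0.0007 0.0006]
target 0.491 0.346 0.083 -4.4 turn 0.04 shift [0.2  0.14 3.31]
tray top 1.0307374999095131 1482 0.74 (array([ 0.46777764, -0.32638561, -0.03886198]), np.float64(0.022009074687957764))
tray scene 2.978735819319071 937 0.68
```

View pics/l1.png

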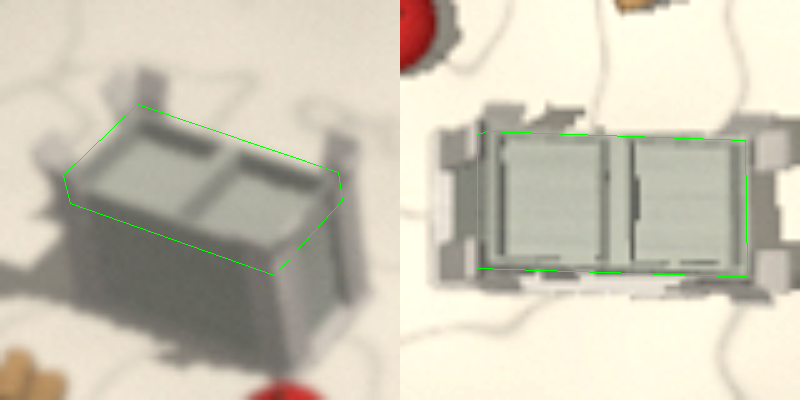

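Emit:
jog_arm:
  increments:
    - [0.2,0.14,1,0]
    - [0,0,1,0]
    - [0,0,0.8,0]
    - [0,0,0.5,0]
    - [0,0,0,0]

```text
time_s: 44.8
tcp_pos: [0.4908, 0.3426, 0.2464]
ee_rot: [[0.997, -0.077, -0.001], [-0.077, -0.997, -0.002], [-0.001, 0.002, -1.0]]
wrist_force: [-0.9, 0.7, 0.5]
gripper_width: 0.516
gripper_force: 0.0
```

Emit:
jog_arm:
  increments:
    - [0,0,0,0]
    - [0,0,0,0]
    - [0,0,0,0]
    - [0,0,0,0]
    - [0,0,0,0]
  grip: 0

```text
time_s: 45.3
tcp_pos: [0.4909, 0.3433, 0.2473]
ee_rot: [[0.997, -0.077, 0.001], [-0.077, -0.997, 0.001], [0.0, -0.001, -1.0]]
wrist_force: [-0.6, 1.4, 0.4]
gripper_width: 0.147
gripper_force: 0.8
```

```bash
python3 plan.py .48 .3 .15 -2
```

```text
t 45.3 grasp [0.4909 0.3435 0.0838] psi -4.41 q [ 50.4  28.3 -14.5  -0.  -47.2  35.2] F [-0.6  1.4  0.4] w 12.8 gf 0.8 tilt [0.0006 0.0008]
target 0.48 0.3 0.15 -2.0 turn -0.53 shift [-0.47  2.19 -3.31]
```

Emit:
jog_arm:
  increments:
    - [0,0,0,0]
    - [0,0,0,0]
    - [0,0,0,0]
    - [0,0,-0.3,0]
    - [0,0,-0.7,0]
    - [0,0,-1,0]
    - [0,0,-1,0]

```text
time_s: 46.0
tcp_pos: [0.4906, 0.3428, 0.3069]
ee_rot: [[0.997, -0.077, -0.002], [-0.077, -0.997, -0.002], [-0.002, 0.002, -1.0]]
wrist_force: [-0.5, 0.6, -2.1]
gripper_width: 0.14
gripper_force: 30.0
```

```bash
python3 path.py .46 .125 .06 -1.9 12 3
```

```text
t 46.0 grasp [0.4903 0.3425 0.1434] psi -4.42 q [ 50.4  24.4 -11.   -0.  -54.8  35.2] F [-0.5  0.6 -2.1] w 12.1 gf 30.0 tilt [-0.0017 -0.0019]
[[-0.06, 0.91, -0.0, -0.05], [-0.06, 0.91, -0.0, -0.05], [-0.06, 0.91, -0.0, -0.05], [-0.07, 0.91, 0.46, -0.05], [-0.07, 0.91, 0.46, -0.05], [-0.07, 0.91, 0.46, -0.05], [-0.08, 0.91, 0.46, -0.05], [-0.08, 0.91, 0.46, -0.05], [-0.08, 0.91, 0.46, -0.05], [-0.09, 0.91, 0.46, -0.05]]
[[-0.09, 0.91, 0.46, -0.05], [-0.09, 0.91, 0.46, -0.05]]
max [0.09 0.91 0.46 0.05] turn total -0.55
```

Emit:
jog_arm:
  increments:
    - [-0.06,0.91,0,-0.05]
    - [-0.06,0.91,0,-0.05]
    - [-0.06,0.91,0,-0.05]
    - [-0.07,0.91,0.2,-0.05]
    - [-0.07,0.91,0.3,-0.05]
    - [-0.07,0.91,0.4,-0.05]
    - [-0.08,0.91,0.5,-0.05]
    - [-0.08,0.91,0.6,-0.05]
    - [-0.08,0.91,0.6,-0.05]
    - [-0.09,0.91,0.6,-0.05]

```text
time_s: 47.0
tcp_pos: [0.465, 0.1604, 0.2422]
ee_rot: [[0.999, -0.037, -0.001], [-0.037, -0.999, -0.001], [-0.001, 0.001, -1.0]]
wrist_force: [-0.0, 0.4, -1.1]
gripper_width: 0.133
gripper_force: 30.0
```

Emit:
jog_arm:
  increments:
    - [-0.09,0.91,0.5,-0.05]
    - [-0.09,0.91,0.4,-0.05]
    - [0,0,0.4,0]
    - [0,0,0.2,0]
    - [0,0,0,0]

```text
time_s: 47.5
tcp_pos: [0.4609, 0.1262, 0.2125]
ee_rot: [[1.0, -0.029, -0.001], [-0.029, -1.0, -0.001], [-0.001, 0.001, -1.0]]
wrist_force: [-0.8, 0.4, -1.6]
gripper_width: 0.133
gripper_force: 30.0
```

Emit:
jog_arm:
  increments:
    - [0,0,0.2,0]
    - [0,0,0,0]

```text
time_s: 47.7
tcp_pos: [0.4609, 0.1265, 0.2088]
ee_rot: [[1.0, -0.028, -0.0], [-0.028, -1.0, -0.0], [-0.0, 0.0, -1.0]]
wrist_force: [-0.6, 0.2, -1.3]
gripper_width: 0.137
gripper_force: 30.0
```

```bash
python3 plan.py .46 .125 .03 -1.9
```

```text
t 47.7 grasp [0.4609 0.1265 0.0453] psi -1.62 q [ 34.9  22.4 -33.7  -0.  -33.9  53.5] F [-0.6  0.2 -1.3] w 11.9 gf 30.0 tilt [-0.0001 -0.0001]
target 0.46 0.125 0.03 -1.9 turn 0.06 shift [-0.04  0.08  0.76]
```

Emit:
jog_arm:
  increments:
    - [0,0,0.2,0]
    - [0,0,0.1,0]
    - [0,0,0,0]

```text
time_s: 48.0
tcp_pos: [0.4625, 0.1267, 0.2054]
ee_rot: [[1.0, -0.027, 0.005], [-0.027, -1.0, 0.001], [0.005, -0.001, -1.0]]
wrist_force: [1.3, -3.0, 13.8]
gripper_width: 0.131
gripper_force: 30.0
```

Emit:
jog_arm:
  increments:
    - [0,0,0.1,0]
    - [0,0,0.1,0]
    - [0,0,0,0]

```text
time_s: 48.3
tcp_pos: [0.464, 0.1266, 0.203]
ee_rot: [[1.0, -0.025, 0.009], [-0.025, -1.0, 0.002], [0.009, -0.002, -1.0]]
wrist_force: [5.9, -9.6, 21.1]
gripper_width: 0.135
gripper_force: 30.2
```

Emit:
jog_arm:
  increments:
    - [0,0,0,0]
    - [0,0,0,0]
    - [0,0,0,0]
    - [0,0,0,0]
    - [0,0,0,0]
  grip: 30

```text
time_s: 48.8
tcp_pos: [0.4607, 0.1262, 0.1986]
ee_rot: [[1.0, -0.029, -0.001], [-0.029, -1.0, -0.0], [-0.001, 0.0, -1.0]]
wrist_force: [-0.2, -0.2, -0.5]
gripper_width: 0.342
gripper_force: 0.0
```

```bash
cat > l2.py <<'E'
from vis import *; import plan
g,p=plan.st()
ims={c:eyes.capture(c) for c in K}
for c in K:
    b=mask(c,'lid',(.465,.126,.01))
    if b is None: print(c,'none'); continue
    print(c,round(b[0],1),b[1].sum(),round(b[2],2),end=' ')
    if b[0]<15: print(*fit('lid',{c:b[1].astype(np.float32)},(.465,.126,-.03)), 'tilted35:',fit('lid',{c:b[1].astype(np.float32)},(.475,.126,-.03),z=.02,tilt=.6)[1])
cv2.imwrite('pics/l2t.png',ims['top']); cv2.imwrite('pics/l2s.png',ims['scene'])
E
python3 l2.py
```

```text
t 48.8 grasp [0.4606 0.1262 0.0351] psi -1.64 q [ 34.9  23.4 -34.2  -0.  -32.4  53.5] F [-0.2 -0.2 -0.5] w 29.7 gf 0.0 tilt [-0.0007 -0.0004]
scene 7.5 1135 0.71 [ 0.48365259  0.1277249  -0.00661719] 0.06432902812957764 tilted35: 0.4570785164833069
top 18.3 142 0.58
```

Emit:
jog_arm:
  increments:
    - [0.6,-0.06,0.15,0]
    - [0.55,-0.05,0.15,0]
    - [0,0,0,0]

```text
time_s: 49.3
tcp_pos: [0.4858, 0.128, 0.1925]
ee_rot: [[1.0, -0.029, 0.001], [-0.029, -1.0, 0.0], [0.001, -0.0, -1.0]]
wrist_force: [-0.5, -0.1, 0.1]
gripper_width: 0.344
gripper_force: 0.0
```

Emit:
jog_arm:
  increments:
    - [0,0,0,0]
    - [0,0,0,0]
    - [0,0,0,0]
    - [0,0,0,0]
    - [0,0,0,0]
  grip: 0

```text
time_s: 49.8
tcp_pos: [0.4836, 0.1275, 0.193]
ee_rot: [[1.0, -0.029, -0.0], [-0.029, -1.0, -0.0], [-0.0, 0.0, -1.0]]
wrist_force: [-0.4, -1.8, 0.3]
gripper_width: 0.136
gripper_force: 30.0
```

```bash
cat > l3.py <<'E'
from vis import *; import plan
g,p=plan.st(); eyes.capture('scene')
b=mask('scene','lid',(.48,.127,.01)); print(b[0],b[1].sum())
m=b[1].astype(np.float32)
print(fit('lid',{'scene':m},(.48,.127,-.03)),fit('lid',{'scene':m},(.486,.125,0.)))
E
python3 l3.py
```

```text
t 49.8 grasp [0.4836 0.1275 0.0295] psi -1.66 q [ 33.4  25.5 -31.3  -0.  -33.2  54.9] F [-0.4 -1.8  0.3] w 11.8 gf 30.0 tilt [-0.0004 -0.0002]
4.55664834516978 1065
(array([0.4858971 , 0.12903752, 0.00468026]), np.float64(0.12941300868988037)) (array([ 0.48552302,  0.12958863, -0.01765675]), np.float64(0.13007581233978271))
```

Emit:
jog_arm:
  increments:
    - [0,0,-0.5,0]
    - [0,0,-1,0]
    - [0,0,-1,0]
    - [0,0,-1,0]
    - [0,0,-1,0]
    - [0,0,-1,0]
    - [0,0,-1,0]

```text
time_s: 50.6
tcp_pos: [0.4836, 0.1275, 0.3244]
ee_rot: [[1.0, -0.029, 0.0], [-0.029, -1.0, 0.001], [0.0, -0.001, -1.0]]
wrist_force: [-0.3, -0.9, -2.5]
gripper_width: 0.137
gripper_force: 30.0
```

```bash
python3 path.py .4648 -.325 .16 -1.9 24
cat > l4.py <<'E'
from vis import *; import plan
g,p=plan.st(); eyes.capture('scene')
b=mask('scene','lid',(*g[:2],g[2]-.02)); print(b[0],b[1].sum())
m=b[1].astype(np.float32)
print(fit('lid',{'scene':m},(*g[:2],-.03),z=g[2]-.0295))
E
python3 l4.py
```

```text
t 50.6 grasp [0.4836 0.1276 0.1609] psi -1.67 q [ 33.4  14.4 -23.4  -0.  -52.1  54.9] F [-0.3 -0.9 -2.5] w 11.9 gf 30.0 tilt [0.0004 0.0005]
[[-0.01, 0.94, 0.0, 0.0], [-0.01, 0.94, 0.0, 0.0], [-0.01, 0.94, 0.0, 0.0], [-0.01, 0.94, 0.0, 0.0], [-0.01, 0.94, 0.0, 0.0], [-0.01, 0.94, 0.0, 0.0], [-0.01, 0.94, 0.0, 0.0], [-0.01, 0.94, 0.0, 0.0], [-0.01, 0.94, 0.0, 0.0], [-0.01, 0.94, 0.0, 0.0]]
[[-0.01, 0.94, 0.0, 0.0], [-0.01, 0.94, 0.0, 0.0], [-0.01, 0.94, 0.0, 0.0], [-0.01, 0.94, 0.0, 0.0], [-0.01, 0.94, 0.0, 0.0], [-0.01, 0.94, 0.0, 0.0], [-0.01, 0.94, 0.0, 0.0], [-0.01, 0.94, 0.0, 0.0], [-0.01, 0.94, 0.0, 0.0], [-0.01, 0.94, 0.0, 0.0]]
[[-0.01, 0.94, 0.0, 0.0], [-0.01, 0.94, 0.0, 0.0], [-0.01, 0.94, 0.0, 0.0], [-0.01, 0.94, 0.0, 0.0]]
max [0.01 0.94 0.   0.  ] turn total 0.05
t 50.6 grasp [0.4836 0.1276 0.1609] psi -1.67 q [ 33.4  14.4 -23.4  -0.  -52.1  54.9] F [-0.3 -0.9 -2.5] w 11.9 gf 30.0 tilt [0.0004 0.0005]
3.151231166497774 1066
(array([ 0.48346985,  0.12886834, -0.03107457]), np.float64(0.19708096981048584))
```

Emit:
jog_arm:
  increments:
    - [-0.01,0.6,0,0.05]
    - [-0.01,0.94,0,0]
    - [-0.01,0.94,0,0]
    - [-0.01,0.94,0,0]
    - [-0.01,0.94,0,0]
    - [-0.01,0.94,0,0]
    - [-0.01,0.94,0,0]
    - [-0.01,0.94,0,0]
    - [-0.01,0.94,0,0]
    - [-0.01,0.94,0,0]

```text
time_s: 51.7
tcp_pos: [0.475, -0.0548, 0.3214]
ee_rot: [[0.999, -0.034, -0.003], [-0.034, -0.999, -0.0], [-0.003, 0.0, -1.0]]
wrist_force: [0.3, -0.5, -0.6]
gripper_width: 0.136
gripper_force: 30.0
```

Emit:
jog_arm:
  increments:
    - [-0.01,0.94,0,0]
    - [-0.01,0.94,0,0]
    - [-0.01,0.94,0,0]
    - [-0.01,0.94,0,0]
    - [-0.01,0.94,0,0]
    - [-0.01,0.94,0,0]
    - [-0.01,0.94,0,0]
    - [-0.01,0.94,0,0]
    - [-0.01,0.94,0,0]
    - [-0.01,0.94,0,0]

```text
time_s: 52.7
tcp_pos: [0.4667, -0.2423, 0.3212]
ee_rot: [[0.999, -0.034, -0.004], [-0.034, -0.999, 0.001], [-0.004, -0.001, -1.0]]
wrist_force: [0.0, -0.3, -1.3]
gripper_width: 0.135
gripper_force: 30.0
```

Emit:
jog_arm:
  increments:
    - [-0.01,0.94,0,0]
    - [-0.01,0.94,0,0]
    - [-0.01,0.94,0,0]
    - [-0.01,0.94,0,0]
    - [0,0.34,0,0]
    - [0,0,0,0]
    - [0,0,0,0]

```text
time_s: 53.4
tcp_pos: [0.4638, -0.3228, 0.3222]
ee_rot: [[0.999, -0.033, -0.002], [-0.033, -0.999, 0.001], [-0.002, -0.001, -1.0]]
wrist_force: [-1.0, -0.4, -1.5]
gripper_width: 0.134
gripper_force: 30.0
```

```bash
sed -i "s/z=g\[2\]-.0295/z=g[2]-.0295/; s/^g,p=plan.st()/plan.go(.4648,-.325,.1195,-1.9); g,p=plan.st()/" l4.py; python3 l4.py
```

```text
t 53.4 grasp [ 0.4636 -0.3227  0.1587] psi -1.91 q [-18.4  20.5 -14.7  -0.  -54.9 106.5] F [-1.  -0.4 -1.5] w 11.7 gf 30.0 tilt [-0.0015  0.001 ]
target 0.4648 -0.325 0.1195 -1.9 turn -0.0 shift [0.06 0.11 1.96]
t 53.4 grasp [ 0.4636 -0.3227  0.1587] psi -1.91 q [-18.4  20.5 -14.7  -0.  -54.9 106.5] F [-1.  -0.4 -1.5] w 11.7 gf 30.0 tilt [-0.0015  0.001 ]
4.191587996750814 793
(array([ 0.46521945, -0.31917847, -0.02559571]), np.float64(0.20131152868270874))
```

Emit:
jog_arm:
  increments:
    - [0.04,0.12,0.3,0]
    - [0,0,0.4,0]
    - [0,0,0.3,0]
    - [0,0,0,0]

```text
time_s: 53.9
tcp_pos: [0.4646, -0.3253, 0.3014]
ee_rot: [[0.999, -0.033, -0.003], [-0.033, -0.999, 0.001], [-0.003, -0.001, -1.0]]
wrist_force: [0.0, 0.3, -1.2]
gripper_width: 0.134
gripper_force: 30.0
```

Emit:
jog_arm:
  increments:
    - [0,0,0.2,0]
    - [0,0,0.2,0]
    - [0,0,0,0]

```text
time_s: 54.2
tcp_pos: [0.4648, -0.3255, 0.2943]
ee_rot: [[0.999, -0.033, -0.001], [-0.033, -0.999, 0.001], [-0.001, -0.001, -1.0]]
wrist_force: [0.1, -0.3, -1.0]
gripper_width: 0.133
gripper_force: 30.0
```

Emit:
jog_arm:
  increments:
    - [0,0,0.2,0]
    - [0,0,0.1,0]
    - [0,0,0,0]
    - [0,0,0,0]

```text
time_s: 54.6
tcp_pos: [0.465, -0.3256, 0.289]
ee_rot: [[0.999, -0.033, 0.0], [-0.033, -0.999, -0.0], [0.0, 0.0, -1.0]]
wrist_force: [-0.3, -0.7, -1.6]
gripper_width: 0.133
gripper_force: 30.0
```

```bash
python3 plan.py .4643 -.325 .1195 -1.9
```

```text
t 54.6 grasp [ 0.465  -0.3256  0.1255] psi -1.89 q [-18.7  22.8 -16.6   0.  -50.5 106.8] F [-0.3 -0.7 -1.6] w 11.6 gf 30.0 tilt [ 0.     -0.0001]
target 0.4643 -0.325 0.1195 -1.9 turn 0.0 shift [-0.04 -0.03  0.3 ]
```

Emit:
jog_arm:
  increments:
    - [0,-0.02,0.1,0]
    - [0,0,0.1,0]
    - [0,0,0,0]
    - [0,0,0,0]

```text
time_s: 55.0
tcp_pos: [0.465, -0.3252, 0.2849]
ee_rot: [[0.999, -0.033, -0.0], [-0.033, -0.999, 0.0], [-0.0, -0.0, -1.0]]
wrist_force: [-0.8, 0.3, -0.9]
gripper_width: 0.132
gripper_force: 30.0
```

Emit:
jog_arm:
  increments:
    - [0,0,0.07,0]
    - [0,0,0,0]
    - [0,0,0,0]

```text
time_s: 55.3
tcp_pos: [0.465, -0.3252, 0.2835]
ee_rot: [[0.999, -0.033, -0.0], [-0.033, -0.999, -0.0], [-0.0, 0.0, -1.0]]
wrist_force: [0.2, -0.2, -1.2]
gripper_width: 0.135
gripper_force: 30.0
```

Emit:
jog_arm:
  increments:
    - [0,0,0.05,0]
    - [0,0,0,0]
    - [0,0,0,0]

```text
time_s: 55.6
tcp_pos: [0.4651, -0.3252, 0.283]
ee_rot: [[0.999, -0.033, 0.0], [-0.033, -0.999, -0.0], [0.0, 0.0, -1.0]]
wrist_force: [-0.7, 1.1, 1.9]
gripper_width: 0.133
gripper_force: 30.0
```

Emit:
jog_arm:
  increments:
    - [0,0,0.03,0]
    - [0,0,0,0]

```text
time_s: 55.8
tcp_pos: [0.4651, -0.3252, 0.283]
ee_rot: [[0.999, -0.033, 0.001], [-0.033, -0.999, -0.001], [0.001, 0.001, -1.0]]
wrist_force: [-2.4, 1.8, 4.9]
gripper_width: 0.136
gripper_force: 30.0
```

Emit:
jog_arm:
  increments:
    - [0,0,0,0]
    - [0,0,0,0]
    - [0,0,0,0]
  grip: 35

```text
time_s: 56.1
tcp_pos: [0.465, -0.3252, 0.2817]
ee_rot: [[0.999, -0.033, -0.0], [-0.033, -0.999, 0.0], [-0.0, -0.0, -1.0]]
wrist_force: [-0.0, 0.2, -0.6]
gripper_width: 0.324
gripper_force: 0.0
```

Emit:
jog_arm:
  increments:
    - [0,0,-0.3,0]
    - [0,0,-0.6,0]
    - [0,0,-1,0]
    - [0,0,-1,0]
    - [-1,0,-1,0]
    - [-1,0,-1,0]
    - [-1,0,-1,0]
    - [0,-1,0,0]
    - [0,-1,0,0]
    - [0,-1,0,0]

```text
time_s: 57.1
tcp_pos: [0.4066, -0.2628, 0.4014]
ee_rot: [[0.999, -0.034, 0.002], [-0.034, -0.999, -0.001], [0.002, 0.001, -1.0]]
wrist_force: [-0.1, -0.7, -0.0]
gripper_width: 0.4
gripper_force: 0.0
```

Emit:
jog_arm:
  increments:
    - [0,-1,0,0]
    - [0,-1,0,0]
    - [0,-1,0,0]
    - [0,-1,0,0]
    - [0,-1,0,0]
    - [0,-1,0,0]
    - [0,-1,0,0]
    - [0,-1,0,0]
    - [0,0,0,0]
    - [0,0,0,0]

```text
time_s: 58.1
tcp_pos: [0.4123, -0.1033, 0.4008]
ee_rot: [[0.999, -0.032, 0.002], [-0.032, -0.999, -0.0], [0.002, -0.0, -1.0]]
wrist_force: [0.3, 0.4, -0.0]
gripper_width: 0.399
gripper_force: 0.0
```

```bash
cat > l5.py <<'E'
from vis import *; import plan
plan.st(); ims={c:eyes.capture(c) for c in K}; M={}
for c in K:
    b=mask(c,'lid',(.465,-.325,.1)); M[c]=b[1].astype(np.float32); print(c,b[0],b[1].sum(),b[2])
for z in (.087,.09,.094): print(z,[fit('lid',{c:M[c]},(.465,-.325,-.033),z=z) for c in M], fit('lid',M,(.465,-.325,-.033),z=z))
E
python3 l5.py
```

```text
t 58.1 grasp [ 0.4125 -0.1033  0.2373] psi -1.82 q [  8.    2.3 -26.1   0.  -61.6  80.1] F [ 0.3  0.4 -0. ] w 34.7 gf 0.0 tilt [ 0.0015 -0.    ]
scene 2.3153690485531055 892 0.64
top 0.3607854616503145 1423 0.64
0.087 [(array([ 0.46281263, -0.32619478, -0.03041224]), np.float64(0.06273186206817627)), (array([ 0.46439187, -0.32518588, -0.03390014]), np.float64(0.06218749284744263))] (array([ 0.46380172, -0.32565074, -0.02985512]), np.float64(0.13272345066070557))
0.09 [(array([ 0.46596657, -0.32325118, -0.03689209]), np.float64(0.06674116849899292)), (array([ 0.46420437, -0.3241925 , -0.0416379 ]), np.float64(0.06220656633377075))] (array([ 0.46476841, -0.32379363, -0.03601827]), np.float64(0.1370178461074829))
0.094 [(array([ 0.4696847 , -0.32008029, -0.02556113]), np.float64(0.07136321067810059)), (array([ 0.46401122, -0.32257881, -0.04089969]), np.float64(0.06245565414428711))] (array([ 0.46476792, -0.32227447, -0.05269318]), np.float64(0.21560138463974))
```

The lid's measured position matches the pocket in both cameras, at the proper height, so I'm handing in the job.

```bash
python3 -c "
from station import r
print(r.finish_job())"
```

```text
the job is handed in; nothing more can be done
None
```

I packed the carrier and handed the job in at about 58 s of the 72 s: tin, fruit in the tin, tray and lid are in place and released, the last camera check had the lid centred to about 2 mm at its proper height, and no verdict came back.

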